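# Refill and lock the coffee pod box

### The job

Refill the kitchenette's coffee pod box: first slide its outlet shutter fully shut, then put every coffee pod from the tray into the pod bay. Close the lid, press its quarter-turn stud and turn it clockwise until it drops into its catch, and finally slide the shutter fully open for the guests. Leave the mug where it stands.

Things in the scene. Friction and masses are not known exactly. Their poses are not given: they have to be found in the camera images.
- podbox: The pod box: fixed black counter-top box, 130 (x) x 280 (y) x 70 high, walls and floor 4. Origin: centre of its underside, on the counter. Its -x face (towards the robot) is the front with the outlet, its +x face the rear with the lid hinge. Box y 96 to 136 is the latch chamber (a shallow recess, not for pods), which the stud's foot enters.
- bay (a point): Centre of the pod bay's floor (at box x 0, y -22, 4 above the counter), axes as the box. The bay is the large open-topped compartment, 122 (x) x 228 (y) inside, 66 deep. It holds six standing pods in two rows of three, e.g. at x -34 and 24, y -70, 0 and 70 from this point.
- shutter (a joint): Outlet shutter sliding along the front of the box: 0 = fully shut (covers the outlet), 0.105 = fully open end stop; grows towards the box's -y. It slides with about 1.5 N friction and stays where left. Metres.
- shutter_grip (a point): On the upright grip fin of the shutter, 14 wide (box y, the sliding direction) x 20 (box x) x 48 high; this point is on its centre line, 15 below its top, 70 above the counter and 34 in front of the box's front wall. The fin starts at z 37; can be pinched from above or pushed sideways.
- lid (a joint): Lid of the box, hinged along the rear top edge (box x 65, z 70): 0 = closed flat on the box, 1.95 = stop, leaning back open; at the start it leans back somewhere between 1.75 and 1.9 and stays there. Radians. The hinge is a little stiff and damped: pushed forward past upright it falls shut by itself, slowly, from about 0.9.
- lid_edge (a point): Middle of the lid's free edge. The lid is a plate 130 from hinge to free edge, 280 along box y, 7 thick. Open, it leans back behind the box with its outer face (carrying the stud) away from the robot. Point's z axis is the outer face's normal, y along the hinge, -x from hinge to free edge.
- stud_wing (a point): Quarter-turn stud on the lid's outer face, at box y 116, 95 from the hinge. A steel wing with a coin slot in its top, 34 long x 12 thick x 20 high, stands on a steel disc 36 across, 4 thick. Point: middle of the wing (10 above the disc, 10 below its top); x axis along the wing, z out of the lid. Lid closed and stud raised, it is 97.5 above the counter.
- stud (a joint): Turn of the stud, radians, growing clockwise seen from above the closed lid. Near 0 (wing about along box x, pointing front to rear) = undone; 1.57 (wing along box y) = over its catch; stop at 1.66. Turning takes about 0.1 N m. Turn it only with the lid closed: turned early, its foot keeps the lid from shutting.
- stud_press (a joint): How far the stud has gone down into the lid, metres. 0 = raised; it can go down, to 0.006, only at a turn of about 1.5 to 1.65, when pressed with some 5 to 10 N; it then stays down in its catch and can turn no further.
- tray: Fixed black serving tray 210 (x) x 280 (y), rim 12 high and 5 wide, floor 5 above the counter. Origin: centre of its underside.
- mug: Bystander: white mug, 80 across, 90 high, handle at +y, to be left alone; it stands behind the gap between box and tray. Origin: centre of its underside.
- pod0_c (a point): Coffee pod: rigid white cup with foil top, a near-cylinder 44 across and 44 high, 20 g, standing on the tray at the start. Point: its centre; z axis = the pod's own axis. May be absent (3 to 5 pods are there).
- pod1_c (a point): Coffee pod: rigid white cup with foil top, a near-cylinder 44 across and 44 high, 20 g, standing on the tray at the start. Point: its centre; z axis = the pod's own axis. May be absent (3 to 5 pods are there).
- pod2_c (a point): Coffee pod: rigid white cup with foil top, a near-cylinder 44 across and 44 high, 20 g, standing on the tray at the start. Point: its centre; z axis = the pod's own axis. May be absent (3 to 5 pods are there).
- pod3_c (a point): Coffee pod: rigid white cup with foil top, a near-cylinder 44 across and 44 high, 20 g, standing on the tray at the start. Point: its centre; z axis = the pod's own axis. May be absent (3 to 5 pods are there).
- pod4_c (a point): Coffee pod: rigid white cup with foil top, a near-cylinder 44 across and 44 high, 20 g, standing on the tray at the start. Point: its centre; z axis = the pod's own axis. May be absent (3 to 5 pods are there).
Things that resemble listed ones, but are neither listed nor needed, are in the scene too. What is shaped like the part that bears pod3_c but blue or orange is not meant.

How it is judged:
On the way, in this order (a step that is already met when the one before it is completed fails the run):
1. The outlet shutter is slid fully shut (value of joint shutter below 0.006 m), for 0.2 s.
2. With the shutter shut, every pod is in the pod bay (value of joint shutter below 0.006 m and x of pod0_c in the frame of podbox between -0.056 and 0.056 m and y of pod0_c in the frame of podbox between -0.131 and 0.087 m and z of pod0_c in the frame of podbox between 0.01 and 0.052 m and x of pod1_c in the frame of podbox between -0.056 and 0.056 m and y of pod1_c in the frame of podbox between -0.131 and 0.087 m and z of pod1_c in the frame of podbox between 0.01 and 0.052 m and x of pod2_c in the frame of podbox between -0.056 and 0.056 m and y of pod2_c in the frame of podbox between -0.131 and 0.087 m and z of pod2_c in the frame of podbox between 0.01 and 0.052 m and x of pod3_c in the frame of podbox between -0.056 and 0.056 m and y of pod3_c in the frame of podbox between -0.131 and 0.087 m and z of pod3_c in the frame of podbox between 0.01 and 0.052 m and x of pod4_c in the frame of podbox between -0.056 and 0.056 m and y of pod4_c in the frame of podbox between -0.131 and 0.087 m and z of pod4_c in the frame of podbox between 0.01 and 0.052 m), for 0.2 s.
3. The lid is closed over the pods (value of joint lid below 0.03 rad and x of pod0_c in the frame of podbox between -0.056 and 0.056 m and y of pod0_c in the frame of podbox between -0.131 and 0.087 m and z of pod0_c in the frame of podbox between 0.01 and 0.052 m and x of pod1_c in the frame of podbox between -0.056 and 0.056 m and y of pod1_c in the frame of podbox between -0.131 and 0.087 m and z of pod1_c in the frame of podbox between 0.01 and 0.052 m and x of pod2_c in the frame of podbox between -0.056 and 0.056 m and y of pod2_c in the frame of podbox between -0.131 and 0.087 m and z of pod2_c in the frame of podbox between 0.01 and 0.052 m and x of pod3_c in the frame of podbox between -0.056 and 0.056 m and y of pod3_c in the frame of podbox between -0.131 and 0.087 m and z of pod3_c in the frame of podbox between 0.01 and 0.052 m and x of pod4_c in the frame of podbox between -0.056 and 0.056 m and y of pod4_c in the frame of podbox between -0.131 and 0.087 m and z of pod4_c in the frame of podbox between 0.01 and 0.052 m), for 0.2 s.
4. With the lid closed, the stud is turned a quarter turn and has dropped into its catch (value of joint lid below 0.03 rad and value of joint stud above 1.4 rad and value of joint stud_press above 0.004 m), for 0.2 s.
5. The shutter is slid fully open (value of joint shutter above 0.099 m), for 0.2 s.
At the end, for the whole second after the job is handed in: Every pod present lies or stands in the pod bay (centre inside the bay, at least 5 mm inside its walls, not above 52 mm), the lid is closed (within 0.03 rad), the stud is turned past 1.4 rad and is down at least 4 of its 6 mm, the shutter is within 6 mm of its fully open stop (all of step 4 and value of joint shutter above 0.099 m and x of pod0_c in the frame of podbox between -0.056 and 0.056 m and y of pod0_c in the frame of podbox between -0.131 and 0.087 m and z of pod0_c in the frame of podbox between 0.01 and 0.052 m and x of pod1_c in the frame of podbox between -0.056 and 0.056 m and y of pod1_c in the frame of podbox between -0.131 and 0.087 m and z of pod1_c in the frame of podbox between 0.01 and 0.052 m and x of pod2_c in the frame of podbox between -0.056 and 0.056 m and y of pod2_c in the frame of podbox between -0.131 and 0.087 m and z of pod2_c in the frame of podbox between 0.01 and 0.052 m and x of pod3_c in the frame of podbox between -0.056 and 0.056 m and y of pod3_c in the frame of podbox between -0.131 and 0.087 m and z of pod3_c in the frame of podbox between 0.01 and 0.052 m and x of pod4_c in the frame of podbox between -0.056 and 0.056 m and y of pod4_c in the frame of podbox between -0.131 and 0.087 m and z of pod4_c in the frame of podbox between 0.01 and 0.052 m); the robot touches nothing.
It fails at once if The mug is displaced by more than 4 cm (distance of mug from where it was at the start of the episode above 0.04 m).
Of pod0, pod1, pod2, pod3, pod4 only 3 to 5 are there at a start; the rules pass over those that are not, and their reading is None.
At some moment in a run one of pod0, pod1, pod2, pod3, pod4 may be knocked a few centimetres aside while the robot is not near it.
Once in a run the grip may slacken for a moment while it holds something.
It also fails if it takes over 210 s, if anything falls off the work surface, if the arm or the gripper's body presses on something with over 40 N, if the wrist force passes 120 N, or if a joint passes its speed limit or range.

### The arm

A 6-joint arm with a two-finger parallel gripper is mounted at the origin on the work surface. World frame = base frame: x ahead of the robot, y to its left, z up, the work surface at z = 0. Lengths are in m, angles in rad, forces in N, time in s.
With the tool pointing down it reaches from about 0.3 to 0.85 m from the base axis. Payload 4.2 kg.
Tool frame: the origin (TCP) lies midway between the tips of the shut fingers; the grasp point (between the pads) lies 19 mm behind it; z points along the fingers, y is the direction in which the jaws open and shut (so a half turn about z gives the same grasp; the last joint's range is limited). The gripper opens to 91 mm and grips with 3 to 60 N. Pads are 32 mm wide; open, the fingers measure 118 mm over their backs; the gripper's body (76 mm by 178 mm) begins 60 mm behind the grasp point.
Start: joints at [-1.32, 0.32, 1.565, -0, 1.257, -0.02], TCP at [0.154, -0.554, 0.214] pointing down, gripper open.
Joint ranges: [-3.11, 3.11], [-0.84, 2.01], [0.21, 2.61], [-1.34, 4.49], [0.05, 2.63], [-2.56, 2.56]. Speed limits (rad/s): [2.57, 2.57, 3.14, 3.14, 3.14, 3.14].

### API

Orientations are given as [roll, pitch, yaw] about the fixed x, y, z axes, in that order (R = Rz(yaw) Ry(pitch) Rx(roll)).
In Python, from bench import readout, vision, job_done gives the robot as it stands.
- The arm moves only by the shell command python3 -m handwheel 'ROWS' [FORCE]. ROWS is JSON, a list of rows, each a list of 3 entries, a list of its own where there are three numbers: the shift along the tool's x, y, z in cm, then the turn, a rotation vector about the tool's x, y, z in rad, then the finger opening in cm, from 0 to 9.12. In form: [[[dx, dy, dz], [rx, ry, rz], grip], ...]. A call has exactly 8 rows; each row shifts and turns the commanded pose from where the row before left it, along the tool's axes as they then stand; what a row does not reach is not made up. A row lasts 1/12 s, in which the tool goes at most 41.7 mm and 7.16 degrees, less where a joint would pass 70% of its speed; a pose out of reach is approached as far as the arm can. A call with a gripper value outside its range is refused whole. The fingers move at their own pace and stop on an object; FORCE is the grip in N (left out, the last holds). Time passes only in rows, so rows that do not move let the fingers close, or fill a call up. It gives the time, the measured TCP pose, the force and the opening at its end, in the units of the state.
- readout.observe(): the state, without advancing time (a new reading comes with each control period).
- vision.grab_frame(name): name is "scene" or "side" or "wrist"; returns the picture (384x512x3 uint8, red, green, blue); there is no depth.
- vision.get_calibration(name): a dict with "fx", "fy", "cx", "cy" (pixels), "extrinsics" (4x4, takes a point from camera to world coordinates). Camera axes: x right, y down, z forward; pixel columns grow to the right and rows downward; lengths in m; the calibration is good to about 2 mm. The wrist camera is an equidistant fisheye: a pixel r from the principal point sees the ray r / f radians off the axis. A picture is of the moment at which its call begins: read the wrist's pose just before it. get_calibration takes no time and is no camera call; for the wrist camera it gives the pose at the moment of the call.
- job_done(): hands the job in, once; it reports no verdict.
The state is a dict: "clock": time; "joint_positions": joint angles; "joint_velocities": joint speeds; "joint_torque": joint torques, N m; "tcp_pos": TCP position; "tool_rot": TCP orientation; "force": force on the tool from outside, world axes, zero at the start; "torque": the same for the moment, N m; "gripper_width": finger opening in m.
Only numpy, scipy, OpenCV 4.12 (cv2) and the standard library are available. Lean on these libraries where they do the work, as an engineer would, in place of code of your own. Each camera call takes 0.05 s, during which the arm holds its last target.

## Working session

There is one attempt and no reset: what is moved stays moved. The work goes in short steps, Python scripts to look and compute and a shell command to move; the robot and the scene stay as the last step left them, time stands still between calls to the robot, and variables do not carry over. Pictures are saved under pics/ and viewed, and the job is handed in when it is done.

```bash
ls; mkdir -p pics
python3 - <<'E'
from bench import readout, vision
import cv2
print(readout.observe())
for n in ["scene","side","wrist"]:
    c=vision.get_calibration(n); print(n,c)
    im=vision.grab_frame(n); cv2.imwrite(f"pics/{n}0.png",im[:,:,::-1])
E
```

```text
pics
{'clock': 0.0, 'joint_positions': array([-1.32001768e+00,  3.20336275e-01,  1.56564828e+00, -3.36136969e-05,
        1.25739246e+00, -2.00428849e-02]), 'joint_velocities': array([ 0.00022058, -0.00054604,  0.00125861,  0.00137816, -0.00066426,
        0.00043049]), 'joint_torque': array([-2.67892086e-03, -4.12458980e+01, -2.31973118e+01,  7.25192553e-02,
        4.57534462e-02, -1.36464464e-04]), 'tcp_pos': array([ 0.15367111, -0.55357775,  0.21310673]), 'tool_rot': array([-3.13980800e+00, -3.81008614e-06,  2.70831921e-01]), 'force': array([-0.12066944, -0.72862559,  0.21048046]), 'torque': array([ 0.03027497, -0.04595224, -0.03541664]), 'gripper_width': 0.09133738034385444}
scene {'fx': 394.21869448779273, 'fy': 394.21869448779273, 'cx': 254.74973453763667, 'cy': 185.12667021527312, 'extrinsics': array([[-0.66689038,  0.56858649, -0.48162913,  1.17261354],
       [ 0.74511522,  0.5155877 , -0.42305158,  0.45941966],
       [ 0.00778065, -0.64099822, -0.76750293,  1.00982799],
       [ 0.        ,  0.        ,  0.        ,  1.        ]])}
side {'fx': 364.99478039820144, 'fy': 364.99478039820144, 'cx': 257.91420540878005, 'cy': 188.02097748489268, 'extrinsics': array([[ 0.95212206, -0.19270422,  0.23733662,  0.36625245],
       [-0.30555305, -0.6253407 ,  0.71804342, -0.7168273 ],
       [ 0.01004625, -0.7561839 , -0.65428203,  0.68457926],
       [ 0.        ,  0.        ,  0.        ,  1.        ]])}
wrist {'fx': 297.3186396354542, 'fy': 297.3186396354542, 'cx': 257.93637948828865, 'cy': 190.51606756070674, 'extrinsics': array([[ 0.26780899, -0.93549649, -0.23048788,  0.21902823],
       [-0.96347029, -0.26048683, -0.06222233, -0.53472921],
       [-0.00183029,  0.23873193, -0.97108378,  0.38353381],
       [ 0.        ,  0.        ,  0.        ,  1.        ]])}
```

View pics/scene0.png

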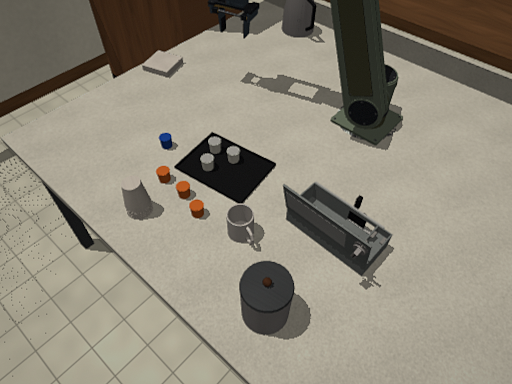

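View pics/side0.png

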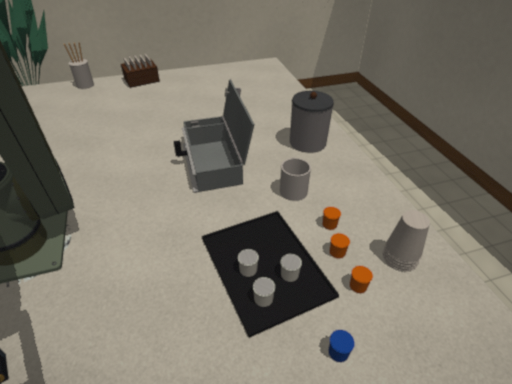

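View pics/wrist0.png

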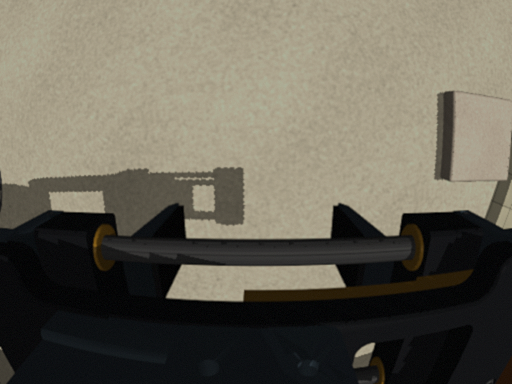

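Three white pods stand on the tray: side pixels (248,263), (290,267) and (264,292). Lookalikes are orange at (331,217), (339,245) and (361,279), and blue at (341,345), all off the tray. The box is at about (215,150) in side, lid open, with its black fin at (181,148). Next I'll check close crops.

Run:
```python
import cv2
s=cv2.imread("pics/side0.png"); c=cv2.imread("pics/scene0.png")
cv2.imwrite("pics/sideA.png",cv2.resize(s[75:205,165:265],None,fx=6,fy=4.6*1,interpolation=cv2.INTER_CUBIC)) if 0 else None
cv2.imwrite("pics/sideA.png",cv2.resize(s[75:200,160:320],None,fx=4.7,fy=4.7,interpolation=cv2.INTER_CUBIC))
cv2.imwrite("pics/sideB.png",cv2.resize(s[205:335,190:345],None,fx=4.6,fy=4.6,interpolation=cv2.INTER_CUBIC))
cv2.imwrite("pics/sceneA.png",cv2.resize(c[175:295,275:400],None,fx=4.9,fy=4.9,interpolation=cv2.INTER_CUBIC))
```

```text
(no output)
```

View pics/sideA.png

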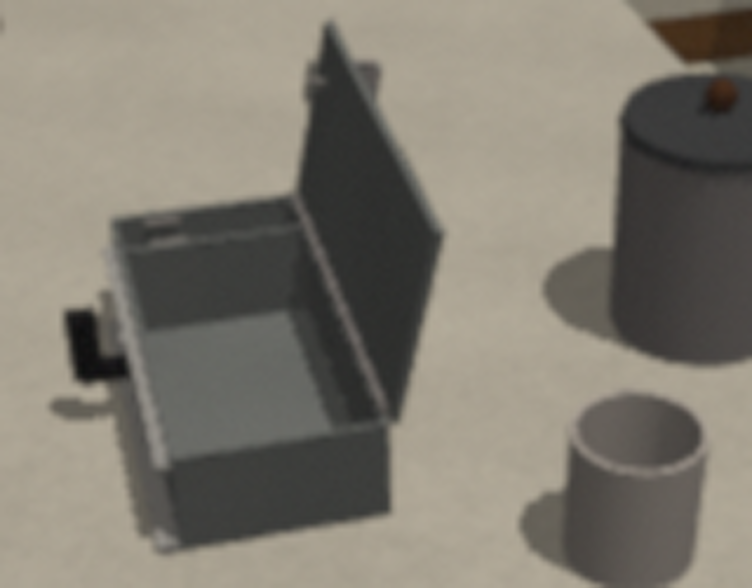

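View pics/sideB.png

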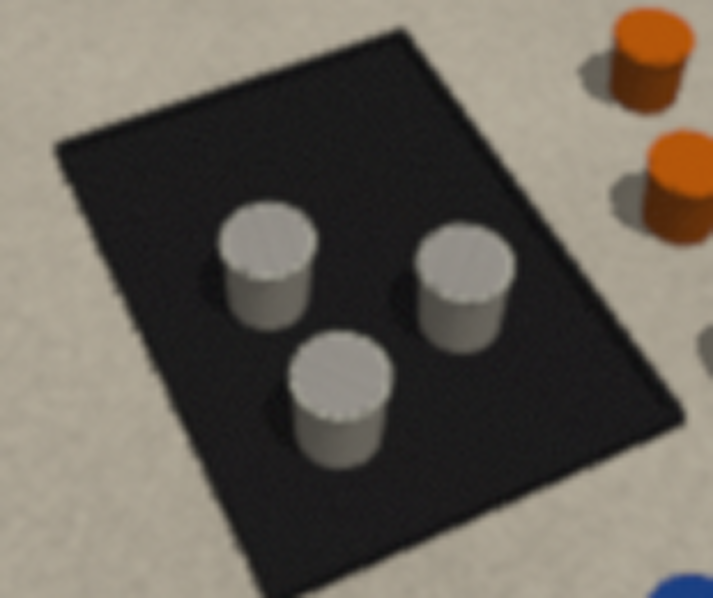

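View pics/sceneA.png

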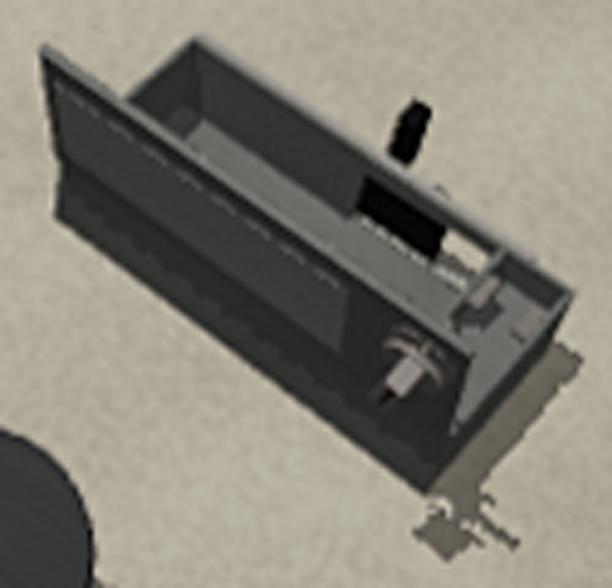

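All three picks are white cups on the tray, and the coloured ones are off it. Next I'll fit the box pose, lid angle, shutter, pods and mug.

```bash
cat > h.py <<'E'
import numpy as np
from bench import readout, vision
C={n:vision.get_calibration(n) for n in("scene","side")}
def proj(n,P):
    c=C[n];T=np.linalg.inv(c["extrinsics"]);p=T[:3,:3]@np.asarray(P,float)+T[:3,3]
    return np.array([c["fx"]*p[0]/p[2]+c["cx"],c["fy"]*p[1]/p[2]+c["cy"]])
def ray(n,uv):
    c=C[n];E=c["extrinsics"];d=E[:3,:3]@np.array([(uv[0]-c["cx"])/c["fx"],(uv[1]-c["cy"])/c["fy"],1]);return E[:3,3],d
def plane(n,uv,z):
    o,d=ray(n,uv);return o+d*(z-o[2])/d[2]
def tri(a,b):
    o1,d1=ray("side",a);o2,d2=ray("scene",b);A=np.c_[d1,-d2];t=np.linalg.lstsq(A,o2-o1,rcond=None)[0]
    p,q=o1+d1*t[0],o2+d2*t[1];return (p+q)/2,np.linalg.norm(p-q)
def box(p,q):
    c,s=np.cos(p[2]),np.sin(p[2]);return np.array([p[0]+c*q[0]-s*q[1],p[1]+s*q[0]+c*q[1],q[2]])
E
python3 - <<'E'
from h import *
from scipy.optimize import least_squares
sa=lambda x,y:(160+x/4.7,75+y/4.7); ca=lambda x,y:(275+x/4.9,175+y/4.9)
X,Y=.065,.14
obs=[("side",sa(165,465),(-X,-Y,.07)),("side",sa(390,425),(X,-Y,.07)),("side",sa(390,512),(X,-Y,0)),("side",sa(115,218),(-X,Y,.07)),("side",sa(297,198),(X,Y,.07)),
("scene",ca(197,38),(-X,-Y,.07)),("scene",ca(573,292),(-X,Y,.07)),("scene",ca(425,492),(X,Y,0)),("scene",ca(57,215),(X,-Y,0))]
lid=[("side",sa(330,23),Y),("side",sa(440,235),-Y),("scene",ca(42,48),-Y),("scene",ca(470,355),Y)]
def le(a,y): return (X-.13*np.cos(a),y,.07+.13*np.sin(a))
def f(p): return np.concatenate([proj(n,box(p,q))-uv for n,uv,q in obs]+[proj(n,box(p,le(p[3],y)))-uv for n,uv,y in lid])
r=least_squares(f,[.6,.15,0,1.8],loss="soft_l1");print(r.x,np.round(r.fun.reshape(-1,2),1).tolist())
p=r.x
print("fin top",tri(sa(82,315),ca(418,103)))
for n,u in(("side",sa(82,315)),("scene",ca(420,103))):
    P=plane(n,u,.085);c,s=np.cos(p[2]),np.sin(p[2]);d=P-np.r_[p[:2],0];print(n,P,"box",c*d[0]+s*d[1],-s*d[0]+c*d[1])
for u in [(268,240),(465,263),(340,377)]:
    print("pod",plane("side",(190+u[0]/4.6,205+u[1]/4.6),.049))
for u in [(215,141.5),(233.5,151),(207.5,158.5)]: print("pod sc",plane("scene",u,.049))
for u in [(60,148),(402,32),(683,418)]: print("tray",plane("side",(190+u[0]/4.6,205+u[1]/4.6),.012))
print("mug",plane("side",sa(638,435),.09))
E
```

```text
[ 0.51773392  0.20740391 -0.03790791  1.82359655] [[0.2, -1.8], [-0.9, -0.8], [-0.5, -0.0], [-1.6, -0.8], [-1.1, -1.7], [-1.1, -1.0], [0.2, 0.0], [-1.2, 1.0], [-1.3, 0.1], [-0.1, -1.4], [-0.2, -1.4], [-1.3, -0.5], [-0.5, -0.2]]
fin top (array([0.41794598, 0.21124641, 0.08570875]), np.float64(0.00981265519646484))
side [0.42150589 0.20649773 0.085     ] box -0.09612455475118377 -0.004552454505718935
scene [0.41069708 0.21316915 0.085     ] box -0.10717844204348588 0.0017045348790431236
pod [ 0.50617956 -0.23274716  0.049     ]
pod [ 0.59049448 -0.27323688  0.049     ]
pod [ 0.51477384 -0.31471742  0.049     ]
pod sc [ 0.51496505 -0.30560581  0.049     ]
pod sc [ 0.50515878 -0.22549533  0.049     ]
pod sc [ 0.58946845 -0.26561024  0.049     ]
tray [ 0.42684143 -0.11336855  0.012     ]
tray [ 0.62971231 -0.08498995  0.012     ]
tray [ 0.66628529 -0.35897109  0.012     ]
mug [ 0.70384897 -0.01458695  0.09      ]
```

```bash
python3 -m handwheel '[[[2,-1.2,-0.4],[0,0,0],9.1],[[3.2,-1.9,-0.5],[0,0,0.05],9.1],[[3.2,-1.9,-0.5],[0,0,0.05],9.1],[[3.2,-1.9,-0.5],[0,0,0.05],9.1],[[3.2,-1.9,-0.5],[0,0,0.05],9.1],[[3.2,-1.9,-0.5],[0,0,0.05],9.1],[[3.2,-1.9,-0.5],[0,0,0.05],9.1],[[2,-1.2,-0.2],[0,0,0.01],9.1]]'
```

```text
clock: 0.82
tcp_pos: [0.3654, -0.3835, 0.2506]
tool_rot: [-3.142, -0.002, -0.039]
force: [0.3, 0.1, -0.2]
gripper_width: 0.0913
```

```bash
python3 -m handwheel '[[[1.2,-2,0],[0,0,0],9.1],[[1.2,-2.5,0],[0,0,0],9.1],[[1.2,-2.5,0],[0,0,0],9.1],[[1.2,-2.5,0],[0,0,0],9.1],[[0.6,-2,0],[0,0,0],9.1],[[0,0,0],[0,0,0],9.1],[[0,0,0],[0,0,0],9.1],[[0,0,0],[0,0,0],9.1]]'
cat >> h.py <<'E'
import cv2
def wgrab(name):
    c=vision.get_calibration("wrist");im=vision.grab_frame("wrist")
    cv2.imwrite(f"pics/{name}.png",im[:,:,::-1]);np.save(f"pics/{name}.npy",c["extrinsics"]);return im
def wplane(name,uv,z):
    c=vision.get_calibration("wrist");E=np.load(f"pics/{name}.npy")
    dx,dy=uv[0]-c["cx"],uv[1]-c["cy"];r=np.hypot(dx,dy);th=r/c["fx"];s=np.sin(th)/max(r,1e-9)
    d=E[:3,:3]@np.array([dx*s,dy*s,np.cos(th)]);o=E[:3,3];return o+d*(z-o[2])/d[2]
def fgrab(n,name):
    cv2.imwrite(f"pics/{name}.png",vision.grab_frame(n)[:,:,::-1])
def crop(src,dst,x0,y0,x1,y1,f):
    im=cv2.imread(f"pics/{src}.png");cv2.imwrite(f"pics/{dst}.png",cv2.resize(im[y0:y1,x0:x1],None,fx=f,fy=f,interpolation=cv2.INTER_CUBIC))
E
python3 -c "
from h import *
wgrab('w1')"
```

```text
clock: 1.48
tcp_pos: [0.4212, -0.2733, 0.2499]
tool_rot: [3.141, 0.0, -0.039]
force: [-0.7, -0.1, -0.8]
gripper_width: 0.0915
```

View pics/w1.png

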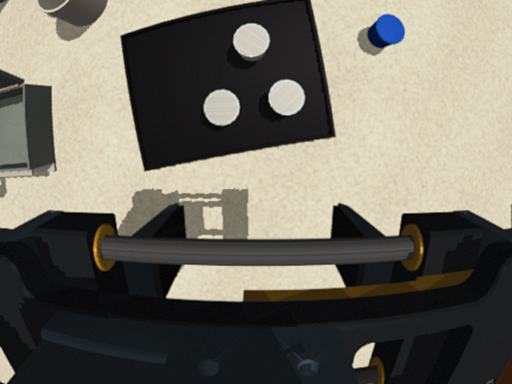

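The wrist picture shows the pod tops at (253,39), (222,106) and (287,97). The tray corners are at (122,37), (305,1), (334,136) and (145,169).

```bash
python3 -c "
from h import *
for u in [(253,38),(222,106),(287,96)]: print(wplane('w1',u,.049))
for u in [(122,37),(334,136),(145,169)]: print(wplane('w1',u,.012))
"
```

```text
[ 0.59240269 -0.27252819  0.049     ]
[ 0.50702498 -0.23079289  0.049     ]
[ 0.51628603 -0.31161159  0.049     ]
[ 0.62807126 -0.08035755  0.012     ]
[ 0.46272343 -0.37995203  0.012     ]
[ 0.42721223 -0.1070415   0.012     ]
```

```bash
python3 -m handwheel '[[[-0.5,-2.5,0],[0,0,0],9.1],[[-0.5,-3.5,0],[0,0,0],9.1],[[-0.5,-3.5,0],[0,0,0],9.1],[[-0.5,-3.5,0],[0,0,0],9.1],[[-0.5,-3.5,0],[0,0,0],9.1],[[-0.5,-3.5,0],[0,0,0],9.1],[[-0.5,-3.5,0],[0,0,0],9.1],[[-0.5,-3.5,0],[0,0,0],9.1]]' && python3 -m handwheel '[[[-0.5,-3.5,0],[0,0,0],9.1],[[-0.5,-3.5,0],[0,0,0],9.1],[[-0.5,-3.5,0],[0,0,0],9.1],[[-0.5,-3.5,0],[0,0,0],9.1],[[-0.5,-3.5,0],[0,0,0],9.1],[[-0.5,-2.5,0],[0,0,0],9.1],[[0,0,0],[0,0,0],9.1],[[0,0,0],[0,0,0],9.1]]'
python3 -c "
from h import *
wgrab('w2')"
```

```text
clock: 2.2
tcp_pos: [0.3918, -0.001, 0.2501]
tool_rot: [3.141, -0.001, -0.042]
force: [1.6, -0.2, -0.4]
gripper_width: 0.0909
clock: 2.87
tcp_pos: [0.3703, 0.1997, 0.2497]
tool_rot: [3.141, 0.0, -0.038]
force: [0.2, -0.6, 1.2]
gripper_width: 0.091
```

View pics/w2.png

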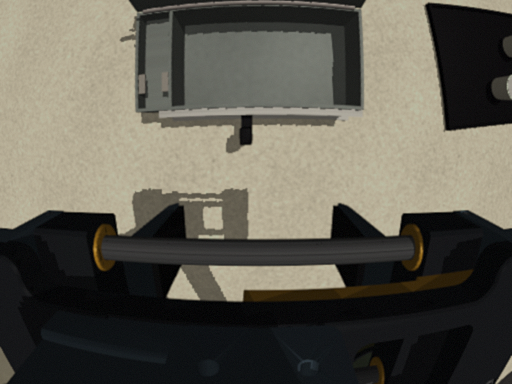

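The wrist view has the box rim's front corners at (136,111) and (363,115), and the rear ones near (360,10) and (136,12). The fin top is around (247,132).

```bash
python3 -c "
from h import *
for u in [(136,111),(362,112),(360,11),(136,13)]: print(wplane('w2',u,.07))
crop('w2','w2c',220,95,275,155,9)
"
```

```text
[0.45821771 0.34786009 0.07      ]
[0.44505644 0.07185392 0.07      ]
[0.57510177 0.06717725 0.07      ]
[0.58693565 0.34598307 0.07      ]
```

View pics/w2c.png

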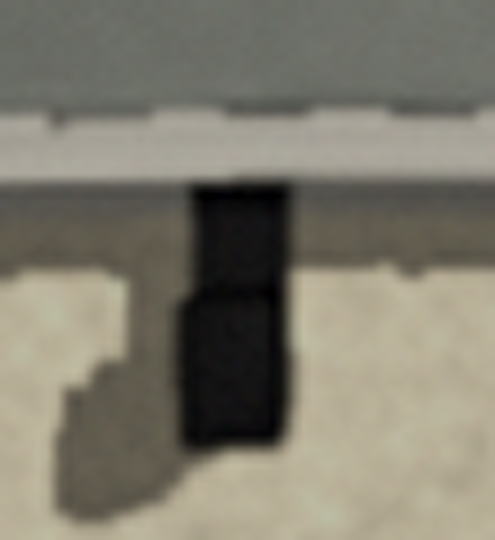

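```bash
python3 -c "
from h import *
print(wplane('w2',(246,135.5),.085))
print(box([.5163,.2082,-.042],[-.099,0,.07]))
"
```

```text
[0.41958817 0.21246619 0.085     ]
[0.41738731 0.21235678 0.07      ]
```

```bash
python3 -m handwheel '[[[1.2,-0.35,1],[0,0,0],9.1],[[1.2,-0.35,3],[0,0,0],9.1],[[1.2,-0.35,3],[0,0,0],9.1],[[1.15,-0.35,3],[0,0,0],9.1],[[0,0,3],[0,0,0],9.1],[[0,0,3],[0,0,0],9.1],[[0,0,2],[0,0,0],9.1],[[0,0,1.5],[0,0,0],9.1]]' 15 && python3 -m handwheel '[[[0,0,0.2],[0,0,0],9.1],[[0,0,0],[0,0,0],0.8],[[0,0,0],[0,0,0],0.8],[[0,0,0],[0,0,0],0.8],[[0,0,0],[0,0,0],0.8],[[0,0,0],[0,0,0],0.8],[[0,0,0],[0,0,0],0.8],[[0,0,0],[0,0,0],0.8]]' 15
```

```text
clock: 3.58
tcp_pos: [0.4175, 0.2091, 0.0529]
tool_rot: [3.139, 0.003, -0.042]
force: [-0.9, -0.8, 0.6]
gripper_width: 0.0909
clock: 4.25
tcp_pos: [0.4181, 0.2119, 0.0533]
tool_rot: [-3.141, -0.001, -0.039]
force: [0.2, 0.3, 0.2]
gripper_width: 0.0471
```

```bash
python3 -m handwheel '[[[0,0,0],[0,0,0],0.8],[[0,0,0],[0,0,0],0.8],[[0,0,0],[0,0,0],0.8],[[0,0,0],[0,0,0],0.8],[[0,0,0],[0,0,0],0.8],[[0,0,0],[0,0,0],0.8],[[0,0,0],[0,0,0],0.8],[[0,0,0],[0,0,0],0.8]]' 15
```

```text
clock: 4.92
tcp_pos: [0.4179, 0.2118, 0.0529]
tool_rot: [3.141, 0.0, -0.039]
force: [-0.1, 0.0, -0.3]
gripper_width: 0.0139
```

```bash
python3 -m handwheel '[[[0,-0.5,0],[0,0,0],0.8],[[0,-0.5,0],[0,0,0],0.8],[[0,-0.5,0],[0,0,0],0.8],[[0,-0.5,0],[0,0,0],0.8],[[0,-0.5,0],[0,0,0],0.8],[[0,-0.5,0],[0,0,0],0.8],[[0,-0.5,0],[0,0,0],0.8],[[0,-0.5,0],[0,0,0],0.8]]' 15
```

```text
clock: 5.58
tcp_pos: [0.4192, 0.2522, 0.0529]
tool_rot: [3.141, 0.001, -0.039]
force: [-0.3, -1.1, 1.1]
gripper_width: 0.0139
```

```bash
python3 -m handwheel '[[[0,-0.4,0],[0,0,0],0.8],[[0,-0.4,0],[0,0,0],0.8],[[0,-0.4,0],[0,0,0],0.8],[[0,-0.4,0],[0,0,0],0.8],[[0,-0.2,0],[0,0,0],0.8],[[0,-0.2,0],[0,0,0],0.8],[[0,-0.2,0],[0,0,0],0.8],[[0,0,0],[0,0,0],0.8]]' 15
```

```text
clock: 6.25
tcp_pos: [0.4193, 0.2696, 0.0524]
tool_rot: [3.131, 0.002, -0.034]
force: [3.9, -29.7, 7.8]
gripper_width: 0.0478
```

The fin hit its end stop and the trailing jaw was pushed back. I'll back the command off and let the jaws close again.

```bash
python3 -m handwheel '[[[0,0.5,0],[0,0,0],0.8],[[0,0.5,0],[0,0,0],0.8],[[0,0.3,0],[0,0,0],0.8],[[0,0.3,0],[0,0,0],0.8],[[0,0,0],[0,0,0],0.8],[[0,0,0],[0,0,0],0.8],[[0,0,0],[0,0,0],0.8],[[0,0,0],[0,0,0],0.8]]' 15
```

```text
clock: 6.92
tcp_pos: [0.4188, 0.2526, 0.0526]
tool_rot: [3.131, 0.002, -0.035]
force: [2.8, -22.2, 7.1]
gripper_width: 0.0138
```

```bash
python3 -m handwheel '[[[0,0.2,0],[0,0,0],0.8],[[0,0.2,0],[0,0,0],0.8],[[0,0,0],[0,0,0],0.8],[[0,0,0],[0,0,0],0.8],[[0,0,0],[0,0,0],0.8],[[0,0,0],[0,0,0],0.8],[[0,0,0],[0,0,0],0.8],[[0,0,0],[0,0,0],0.8]]' 15
```

```text
clock: 7.58
tcp_pos: [0.4189, 0.2524, 0.0527]
tool_rot: [3.138, 0.001, -0.037]
force: [-1.0, -7.9, 3.0]
gripper_width: 0.0139
```

```bash
python3 -m handwheel '[[[0,0.1,0],[0,0,0],5],[[0,0,0],[0,0,0],5],[[0,0,0],[0,0,0],5],[[0,0,0],[0,0,0],5],[[0,0,-2],[0,0,0],7],[[0,0,-4],[0,0,0],7],[[0,0,-4],[0,0,0],7],[[0,0,-4],[0,0,0],7]]' && python3 -m handwheel '[[[-1,0.5,-4],[0,0,0],7],[[-2,1,-2],[0,0,0],7],[[-2,1,0],[0,0,0],7],[[0,1,0],[0,0,0],7],[[0,1,0],[0,0,0],7],[[0,1,0],[0,0,0],7],[[0,0,0],[0,0,0],7],[[0,0,0],[0,0,0],7]]'
python3 -c "
from h import *
wgrab('w3')"
```

```text
clock: 8.25
tcp_pos: [0.4192, 0.253, 0.1944]
tool_rot: [-3.141, 0.0, -0.039]
force: [1.7, 0.2, -0.1]
gripper_width: 0.0644
clock: 8.92
tcp_pos: [0.368, 0.1993, 0.2523]
tool_rot: [3.141, 0.001, -0.041]
force: [0.3, 0.4, 0.1]
gripper_width: 0.07
```

View pics/w3.png

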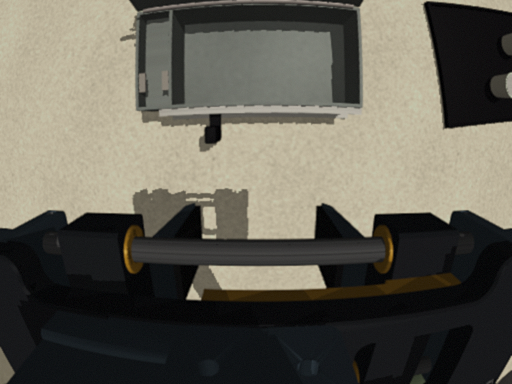

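The shutter is shut: the fin moved to (213,133) and its stop was felt. Now for the pods.

```bash
python3 -m handwheel '[[[0.5,2.5,0],[0,0,0],7],[[0.7,3.6,0],[0,0,0],7],[[0.7,3.6,0],[0,0,0],7],[[0.7,3.6,0],[0,0,0],7],[[0.7,3.6,0],[0,0,0],7],[[0.7,3.6,0],[0,0,0],7],[[0.7,3.6,0],[0,0,0],7],[[0.7,3.6,0],[0,0,0],7]]' && python3 -m handwheel '[[[0.7,3.6,0],[0,0,0],7],[[0.7,3.6,0],[0,0,0],7],[[0.7,3.6,0],[0,0,0],7],[[0.7,3,0],[0,0,0],7],[[0.4,1.5,0],[0,0,0],7],[[0,0,0],[0,0,0],7],[[0,0,0],[0,0,0],7],[[0,0,0],[0,0,0],7]]'
python3 -c "
from h import *
wgrab('w4')"
```

```text
clock: 9.63
tcp_pos: [0.4111, -0.081, 0.2527]
tool_rot: [-3.141, -0.0, -0.039]
force: [0.3, 0.0, 0.7]
gripper_width: 0.0699
clock: 10.3
tcp_pos: [0.4364, -0.2321, 0.2526]
tool_rot: [-3.14, 0.001, -0.038]
force: [-0.2, -0.6, 0.1]
gripper_width: 0.0698
```

View pics/w4.png

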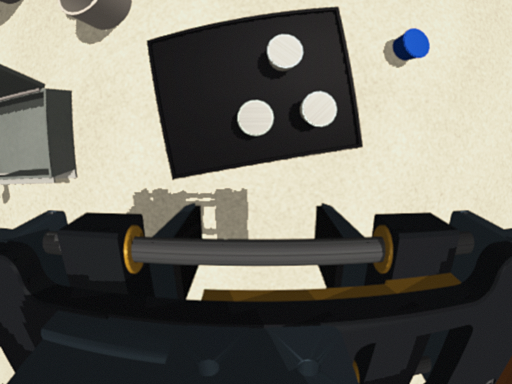

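```bash
cat >> h.py <<'E'
def goto(x,y,z,yaw=None):
    s=readout.observe();p=s["tcp_pos"];a=s["tool_rot"][2];d=np.array([x-p[0],y-p[1]]);c,n=np.cos(a),np.sin(a)
    print("tool cm",np.round(100*np.array([c*d[0]+n*d[1],n*d[0]-c*d[1],p[2]-z]),2), "yaw turn about tool z", None if yaw is None else round(-(yaw-a),3))
E
python3 -c "
from h import *
for u in [(255,117),(319,109),(285,51)]: print(wplane('w4',u,.049))
P=wplane('w4',(255,117),.049);goto(P[0],P[1],.016)
"
```

```text
[ 0.50631616 -0.22943498  0.049     ]
[ 0.51473552 -0.31034388  0.049     ]
[ 0.58977191 -0.27004432  0.049     ]
tool cm [ 6.98 -0.51 23.68] yaw turn about tool z None
```

```bash
python3 -m handwheel '[[[1.4,-0.1,0],[0,0,0],7],[[2,-0.2,1.5],[0,0,0],7],[[2,-0.2,3],[0,0,0],7],[[1.55,0,3.5],[0,0,0],7],[[0,0,3.8],[0,0,0],7],[[0,0,3.8],[0,0,0],7],[[0,0,3.5],[0,0,0],7],[[0,0,2.5],[0,0,0],7]]' 12 && python3 -m handwheel '[[[0,0,1.5],[0,0,0],7],[[0,0,0.5],[0,0,0],7],[[0,0,0],[0,0,0],3.5],[[0,0,0],[0,0,0],3.5],[[0,0,0],[0,0,0],3.5],[[0,0,0],[0,0,0],3.5],[[0,0,0],[0,0,0],3.5],[[0,0,0],[0,0,0],3.5]]' 12
```

```text
clock: 11.02
tcp_pos: [0.5048, -0.2286, 0.0343]
tool_rot: [-3.14, 0.003, -0.037]
force: [0.3, 0.4, -0.2]
gripper_width: 0.0698
clock: 11.68
tcp_pos: [0.5071, -0.2314, 0.0184]
tool_rot: [3.141, -0.003, -0.039]
force: [0.4, 0.7, 7.1]
gripper_width: 0.0435
```

```bash
python3 -m handwheel '[[[0,0,0],[0,0,0],3.5],[[0,0,-1],[0,0,0],3.5],[[0,0,-2],[0,0,0],3.5],[[0,0,-3],[0,0,0],3.5],[[0,0,-4],[0,0,0],3.5],[[0,0,-3],[0,0,0],3.5],[[0,0,0],[0,0,0],3.5],[[0,0,0],[0,0,0],3.5]]' 12
python3 -c "
from h import *
wgrab('w5')"
```

```text
clock: 12.35
tcp_pos: [0.5071, -0.2317, 0.1495]
tool_rot: [3.139, -0.005, -0.039]
force: [-0.4, -0.0, -1.1]
gripper_width: 0.0437
```

View pics/w5.png

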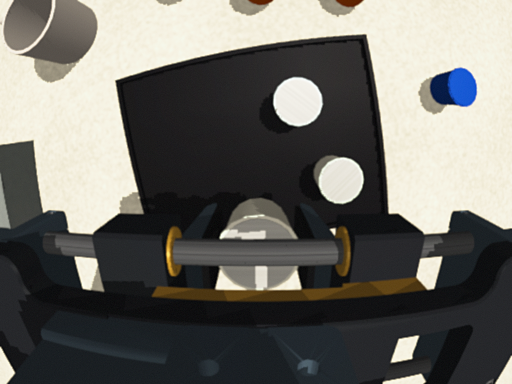

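The pod sits between the pads at (258,240). I'll carry it to the box.

```bash
python3 -c "
from h import *
B=[.5163,.2082,-.042]
for q in [(-.03,.04),(.015,-.022),(-.03,-.085)]:
    P=box(B,[*q,0]);print(P[:2]);goto(P[0],P[1],.0185)
"
```

```text
[0.48800596 0.24942435]
tool cm [ -3.68 -47.94  12.91] yaw turn about tool z None
[0.53036304 0.18558959]
tool cm [  0.81 -41.73  12.91] yaw turn about tool z None
[0.48275751 0.12453459]
tool cm [ -3.71 -35.44  12.91] yaw turn about tool z None
```

```bash
python3 -m handwheel '[[[0,-2,-0.5],[0,0,0],3.5],[[-0.3,-3.5,-0.5],[0,0,0],3.5],[[-0.3,-3.5,0],[0,0,0],3.5],[[-0.3,-3.5,0],[0,0,0],3.5],[[-0.3,-3.5,0],[0,0,0],3.5],[[-0.3,-3.5,0],[0,0,0],3.5],[[-0.3,-3.5,0],[0,0,0],3.5],[[-0.3,-3.5,0],[0,0,0],3.5]]' && python3 -m handwheel '[[[-0.3,-3.5,0],[0,0,0],3.5],[[-0.3,-3.5,0],[0,0,0],3.5],[[-0.3,-3.5,0],[0,0,0],3.5],[[-0.3,-3.5,0],[0,0,0],3.5],[[-0.3,-3.5,0],[0,0,0],3.5],[[-0.2,-2.5,0],[0,0,0],3.5],[[0,-1,0],[0,0,0],3.5],[[0,0,0],[0,0,0],3.5]]'
python3 -c "
from h import *
P=box([.5163,.2082,-.042],[-.03,.04,0]);goto(P[0],P[1],.0185);wgrab('w6')
"
```

```text
clock: 13.07
tcp_pos: [0.4938, 0.036, 0.1552]
tool_rot: [3.141, 0.004, -0.04]
force: [0.5, 0.3, 0.1]
gripper_width: 0.0438
clock: 13.73
tcp_pos: [0.4859, 0.2465, 0.1553]
tool_rot: [3.14, 0.003, -0.036]
force: [0.0, -0.1, 0.1]
gripper_width: 0.0436
tool cm [ 0.2  -0.3  13.68] yaw turn about tool z None
```

View pics/w6.png

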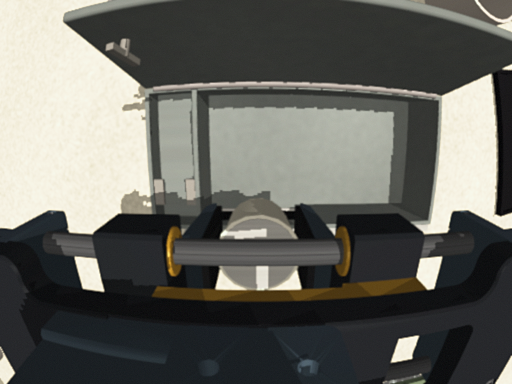

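```bash
python3 -m handwheel '[[[0.2,0,1.5],[0,0,0],3.5],[[0,0,2.5],[0,0,0],3.5],[[0,0,2.5],[0,0,0],3.5],[[0,0,2.5],[0,0,0],3.5],[[0,0,2],[0,0,0],3.5],[[0,0,1.5],[0,0,0],3.5],[[0,0,0.8],[0,0,0],3.5],[[0,0,0],[0,0,0],3.5]]'
```

```text
clock: 14.45
tcp_pos: [0.4875, 0.2427, 0.022]
tool_rot: [3.139, 0.004, -0.041]
force: [-0.9, -0.7, 0.0]
gripper_width: 0.0437
```

```bash
python3 -m handwheel '[[[0,0,0.3],[0,0,0],3.5],[[0,0,0],[0,0,0],3.5],[[0,0,0],[0,0,0],5.8],[[0,0,0],[0,0,0],5.8],[[0,0,0],[0,0,0],5.8],[[0,0,-2],[0,0,0],5.8],[[0,0,-4],[0,0,0],5.8],[[0,0,-4],[0,0,0],5.8]]' && python3 -m handwheel '[[[0,2,-4],[0,0,0],7],[[0,3.5,-2],[0,0,0],7],[[-0.3,3.5,0],[0,0,0],7],[[-0.3,3.5,0],[0,0,0],7],[[-0.3,3.5,0],[0,0,0],7],[[-0.3,3.5,0],[0,0,0],7],[[-0.3,3.5,0],[0,0,0],7],[[-0.3,3.5,0],[0,0,0],7]]' && python3 -m handwheel '[[[-0.3,3.5,0],[0,0,0],7],[[-0.3,3.5,-0.5],[0,0,0],7],[[-0.3,3.5,-0.5],[0,0,0],7],[[-0.3,3.5,-0.5],[0,0,0],7],[[-0.3,3.5,-0.5],[0,0,0],7],[[-0.3,3.5,0],[0,0,0],7],[[0,2,0],[0,0,0],7],[[0,0,0],[0,0,0],7]]'
python3 -c "
from h import *
wgrab('w7');fgrab('scene','s7');crop('s7','s7c',175,130,400,280,3)
"
```

```text
clock: 15.12
tcp_pos: [0.4877, 0.2446, 0.1212]
tool_rot: [3.14, 0.003, -0.039]
force: [1.4, 0.4, -0.5]
gripper_width: 0.0582
clock: 15.78
tcp_pos: [0.46, -0.0192, 0.1788]
tool_rot: [3.141, -0.001, -0.039]
force: [1.5, 0.2, -0.2]
gripper_width: 0.0701
clock: 16.45
tcp_pos: [0.4334, -0.2505, 0.1987]
tool_rot: [3.139, -0.001, -0.043]
force: [-0.3, -0.2, 0.4]
gripper_width: 0.07
```

View pics/w7.png

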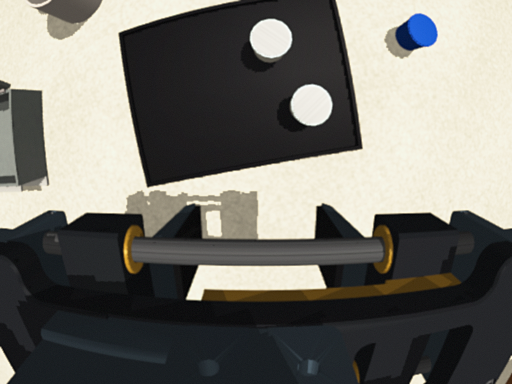

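View pics/s7c.png

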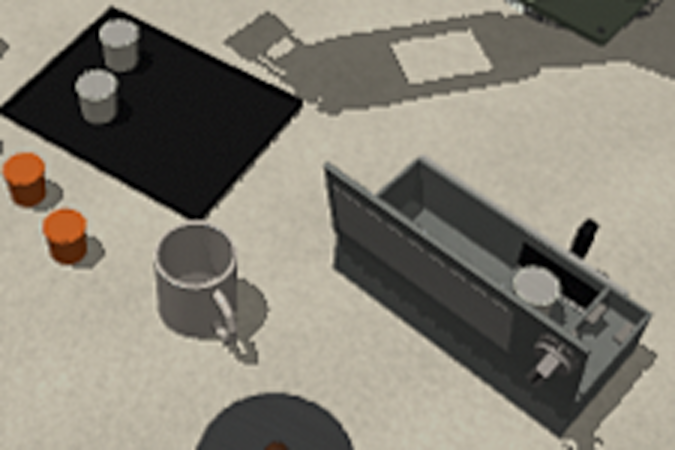

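The first pod stands in the bay, and the outlet is fully black, so covered. The remaining pods are at (312,105) and (271,39).

```bash
python3 -c "
from h import *
for u in [(312,105),(271,39)]:
  P=wplane('w7',u,.049);print(P);goto(P[0],P[1],.0185)
"
```

```text
[ 0.51464227 -0.3111523   0.049     ]
tool cm [ 8.4   6.08 17.98] yaw turn about tool z None
[ 0.58876855 -0.27015477  0.049     ]
tool cm [15.64  1.69 17.98] yaw turn about tool z None
```

```bash
python3 -m handwheel '[[[2.1,1.5,0],[0,0,0],7],[[2.1,1.5,0.5],[0,0,0],7],[[2.1,1.5,1.5],[0,0,0],7],[[2.1,1.6,3],[0,0,0],7],[[0,0,3.8],[0,0,0],7],[[0,0,3.5],[0,0,0],7],[[0,0,3],[0,0,0],7],[[0,0,2],[0,0,0],7]]' 12 && python3 -m handwheel '[[[0,0,0.5],[0,0,0],7],[[0,0,0],[0,0,0],3.5],[[0,0,0],[0,0,0],3.5],[[0,0,0],[0,0,0],3.5],[[0,0,0],[0,0,0],3.5],[[0,0,0],[0,0,0],3.5],[[0,0,0],[0,0,0],3.5],[[0,0,0],[0,0,0],3.5]]' 12
```

```text
clock: 17.22
tcp_pos: [0.5138, -0.3081, 0.0221]
tool_rot: [-3.139, 0.004, -0.037]
force: [0.7, -0.7, -0.8]
gripper_width: 0.0701
clock: 17.88
tcp_pos: [0.5161, -0.3116, 0.0221]
tool_rot: [3.14, -0.003, -0.039]
force: [0.0, 1.5, 6.6]
gripper_width: 0.0439
```

```bash
python3 -m handwheel '[[[0,0,-1],[0,0,0],3.5],[[0,0,-2],[0,0,0],3.5],[[0,0,-3.5],[0,0,0],3.5],[[0,0,-4],[0,0,0],3.5],[[0,0,-2.5],[0,0,0],3.5],[[0,0,0],[0,0,0],3.5],[[0,0,0],[0,0,0],3.5],[[0,0,0],[0,0,0],3.5]]' 12; python3 -c "
from h import *
P=box([.5163,.2082,-.042],[.015,-.022,0]);goto(P[0],P[1],.0185);wgrab('w8')
"
```

```text
clock: 18.55
tcp_pos: [0.5142, -0.3107, 0.1498]
tool_rot: [-3.141, 0.001, -0.039]
force: [-0.7, 0.4, -0.8]
gripper_width: 0.0439
tool cm [ -0.34 -49.66  13.13] yaw turn about tool z None
```

View pics/w8.png

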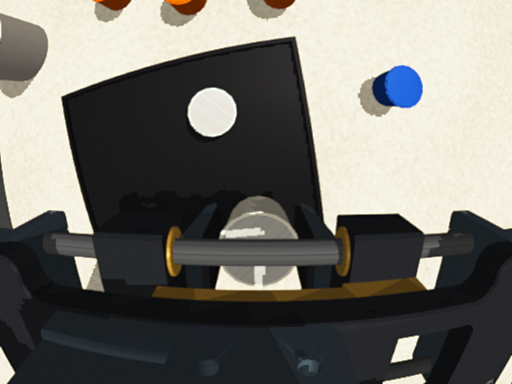

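```bash
python3 -m handwheel '[[[0,-2,-0.5],[0,0,0],3.5],[[0,-3.5,-0.5],[0,0,0],3.5],[[0,-3.7,0],[0,0,0],3.5],[[0,-3.7,0],[0,0,0],3.5],[[0,-3.7,0],[0,0,0],3.5],[[0,-3.7,0],[0,0,0],3.5],[[0,-3.7,0],[0,0,0],3.5],[[0,-3.7,0],[0,0,0],3.5]]' && python3 -m handwheel '[[[0,-3.7,0],[0,0,0],3.5],[[0,-3.7,0],[0,0,0],3.5],[[0,-3.7,0],[0,0,0],3.5],[[0,-3.7,0],[0,0,0],3.5],[[0,-3.5,0],[0,0,0],3.5],[[-0.1,-2.5,0],[0,0,0],3.5],[[-0.2,-1,0],[0,0,0],3.5],[[0,0,0],[0,0,0],3.5]]'
python3 -c "
from h import *
P=box([.5163,.2082,-.042],[.015,-.022,0]);goto(P[0],P[1],.0185)
"
```

```text
clock: 19.27
tcp_pos: [0.5245, -0.0325, 0.1585]
tool_rot: [-3.142, 0.004, -0.039]
force: [1.0, 0.8, 0.5]
gripper_width: 0.0437
clock: 19.93
tcp_pos: [0.5302, 0.1852, 0.1585]
tool_rot: [3.141, 0.003, -0.036]
force: [-0.1, -1.3, -0.1]
gripper_width: 0.0436
tool cm [ 1.0e-02 -3.0e-02  1.4e+01] yaw turn about tool z None
```

```bash
python3 -m handwheel '[[[0,0,1.5],[0,0,0],3.5],[[0,0,2.5],[0,0,0],3.5],[[0,0,2.5],[0,0,0],3.5],[[0,0,2.5],[0,0,0],3.5],[[0,0,2],[0,0,0],3.5],[[0,0,1.5],[0,0,0],3.5],[[0,0,0.8],[0,0,0],3.5],[[0,0,0],[0,0,0],3.5]]' && python3 -m handwheel '[[[0,0,0.3],[0,0,0],3.5],[[0,0,0.1],[0,0,0],3.5],[[0,0,0],[0,0,0],5.8],[[0,0,0],[0,0,0],5.8],[[0,0,0],[0,0,0],5.8],[[0,0,-2],[0,0,0],5.8],[[0,0,-4],[0,0,0],5.8],[[0,0,-4],[0,0,0],5.8]]' && python3 -m handwheel '[[[0,1,-4],[0,0,0],7],[[-1,3.5,-2],[0,0,0],7],[[-0.6,3.5,0],[0,0,0],7],[[-0.6,3.5,0],[0,0,0],7],[[-0.6,3.5,0],[0,0,0],7],[[-0.6,3.5,0],[0,0,0],7],[[-0.6,3.5,0],[0,0,0],7],[[-0.6,3.5,0],[0,0,0],7]]' && python3 -m handwheel '[[[-0.6,3.5,0],[0,0,0],7],[[-0.6,3.5,-0.5],[0,0,0],7],[[-0.6,3.5,-0.5],[0,0,0],7],[[-0.6,3.5,-0.5],[0,0,0],7],[[-0.3,2.5,-0.5],[0,0,0],7],[[-0.3,1.5,0],[0,0,0],7],[[0,0,0],[0,0,0],7],[[0,0,0],[0,0,0],7]]'
python3 -c "
from h import *
wgrab('w9');fgrab('scene','s9');crop('s9','s9c',175,130,400,280,3)
"
```

```text
clock: 20.6
tcp_pos: [0.5298, 0.1817, 0.025]
tool_rot: [3.139, 0.005, -0.041]
force: [-1.0, -0.5, 0.2]
gripper_width: 0.044
clock: 21.27
tcp_pos: [0.5303, 0.1834, 0.1235]
tool_rot: [3.14, 0.003, -0.039]
force: [1.3, 0.6, -0.2]
gripper_width: 0.058
clock: 21.93
tcp_pos: [0.4749, -0.0708, 0.1839]
tool_rot: [3.141, -0.001, -0.039]
force: [0.1, -1.5, 0.6]
gripper_width: 0.0699
clock: 22.6
tcp_pos: [0.4382, -0.2483, 0.2034]
tool_rot: [-3.141, -0.0, -0.041]
force: [-0.1, 0.3, 0.2]
gripper_width: 0.07
```

View pics/w9.png

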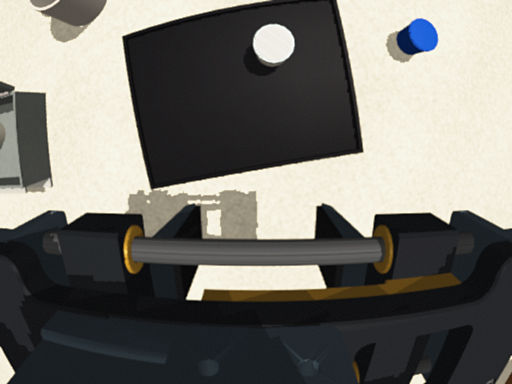

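View pics/s9c.png

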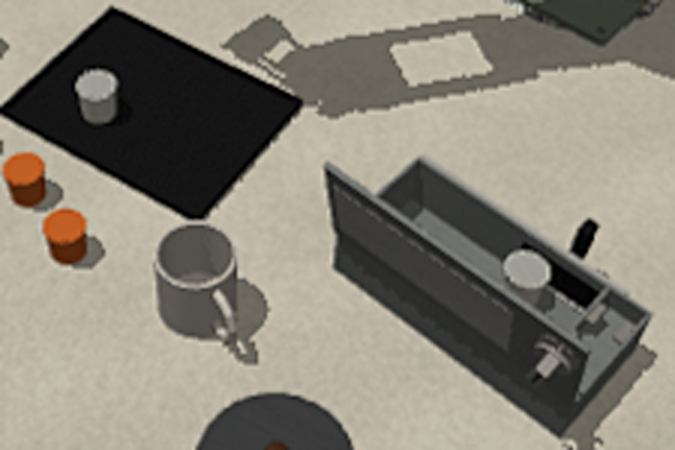

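```bash
python3 -c "
from h import *
B=[.5163,.2082,-.042]
for q in [(-.03,.038),(.015,-.024)]:
  u=proj('scene',box(B,[*q,.048]));print(u,(u-[175,130])*3, proj('side',box(B,[*q,.048])))
fgrab('side','d9');crop('d9','d9c',160,75,320,200,4.7)
for u in [(274,44)]:
  P=wplane('w9',u,.049);print(P);goto(P[0],P[1],.0185)
"
```

```text
[353.9025851  225.28295052] [536.70775531 285.84885157] [198.50747135 141.48465558]
[327.67024437 222.06572628] [458.01073311 276.19717885] [216.3966249  150.49177201]
[ 0.58876985 -0.27042723  0.049     ]
tool cm [15.11  1.77 18.47] yaw turn about tool z None
```

View pics/d9c.png

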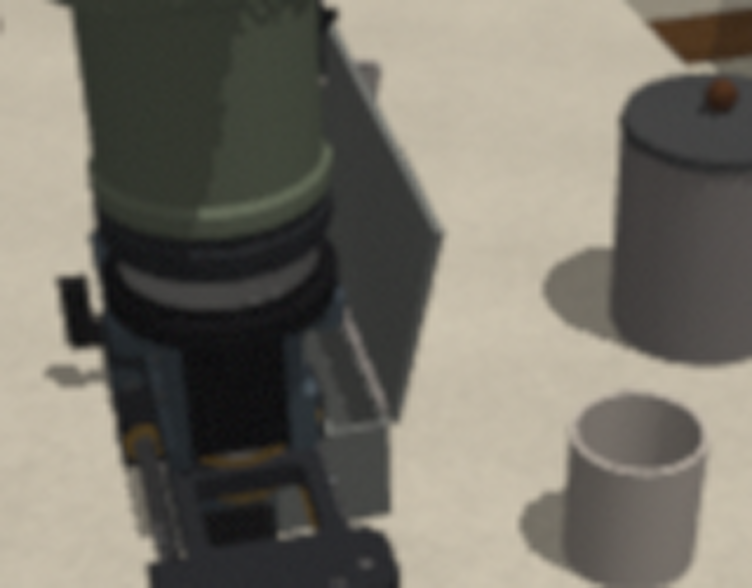

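```bash
python3 -m handwheel '[[[2.5,0.3,0],[0,0,0],7],[[3.8,0.4,0],[0,0,0],7],[[3.8,0.4,0],[0,0,0],7],[[3,0.4,1.5],[0,0,0],7],[[2,0.3,3],[0,0,0],7],[[0,0,3.5],[0,0,0],7],[[0,0,3.5],[0,0,0],7],[[0,0,3],[0,0,0],7]]' 12 && python3 -m handwheel '[[[0,0,2.5],[0,0,0],7],[[0,0,1],[0,0,0],7],[[0,0,0],[0,0,0],3.5],[[0,0,0],[0,0,0],3.5],[[0,0,0],[0,0,0],3.5],[[0,0,0],[0,0,0],3.5],[[0,0,0],[0,0,0],3.5],[[0,0,0],[0,0,0],3.5]]' 12
```

```text
clock: 23.42
tcp_pos: [0.5886, -0.2699, 0.0556]
tool_rot: [-3.141, 0.002, -0.037]
force: [0.7, -0.4, 0.4]
gripper_width: 0.0699
clock: 24.08
tcp_pos: [0.5899, -0.2724, 0.0254]
tool_rot: [3.14, -0.004, -0.039]
force: [0.8, 1.3, 5.8]
gripper_width: 0.0439
```

```bash
python3 -m handwheel '[[[0,0,-1],[0,0,0],3.5],[[0,0,-2],[0,0,0],3.5],[[0,0,-3.5],[0,0,0],3.5],[[0,0,-4],[0,0,0],3.5],[[-1,-0.5,-3],[0,0,0],3.5],[[-2,-2,0],[0,0,0],3.5],[[-2,-2,0],[0,0,0],3.5],[[-2,-3,0],[0,0,0],3.5]]' 12; python3 -c "
from h import *
P=box([.5163,.2082,-.042],[-.03,-.087,0]);goto(P[0],P[1],.0185);wgrab('w10')
"
```

```text
clock: 24.75
tcp_pos: [0.521, -0.195, 0.1595]
tool_rot: [3.14, -0.002, -0.041]
force: [0.4, 0.3, -0.4]
gripper_width: 0.0438
tool cm [ -5.14 -31.57  14.1 ] yaw turn about tool z None
```

View pics/w10.png

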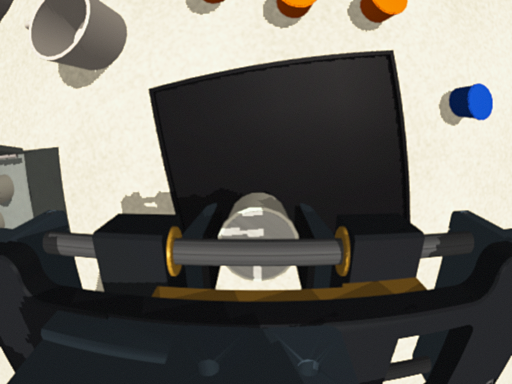

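```bash
python3 -m handwheel '[[[-0.6,-3.5,0],[0,0,0],3.5],[[-0.6,-3.5,0],[0,0,0],3.5],[[-0.6,-3.5,0],[0,0,0],3.5],[[-0.6,-3.5,0],[0,0,0],3.5],[[-0.6,-3.5,0],[0,0,0],3.5],[[-0.6,-3.5,0],[0,0,0],3.5],[[-0.6,-3.5,0],[0,0,0],3.5],[[-0.5,-3.5,0],[0,0,0],3.5]]' && python3 -m handwheel '[[[-0.4,-2.5,0],[0,0,0],3.5],[[0,-1,0],[0,0,0],3.5],[[0,0,0],[0,0,0],3.5],[[0,0,0],[0,0,0],3.5],[[0,0,0],[0,0,0],3.5],[[0,0,0],[0,0,0],3.5],[[0,0,0],[0,0,0],3.5],[[0,0,0],[0,0,0],3.5]]'; python3 -c "
from h import *
P=box([.5163,.2082,-.042],[-.03,-.087,0]);goto(P[0],P[1],.0245);wgrab('w11')
"
```

```text
clock: 25.47
tcp_pos: [0.4849, 0.0888, 0.1589]
tool_rot: [3.141, -0.0, -0.039]
force: [0.4, -0.3, 0.5]
gripper_width: 0.044
clock: 26.13
tcp_pos: [0.4831, 0.1215, 0.1582]
tool_rot: [3.141, 0.0, -0.041]
force: [0.3, -0.2, -0.2]
gripper_width: 0.0437
tool cm [-0.05 -0.1  13.37] yaw turn about tool z None
```

View pics/w11.png

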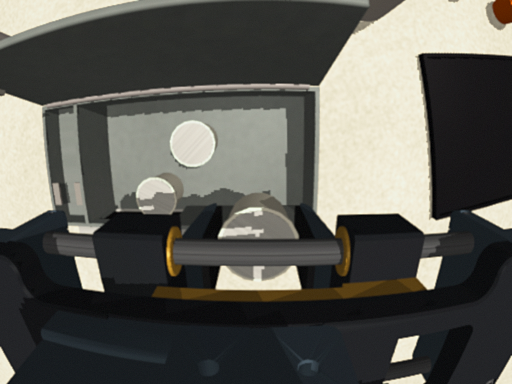

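```bash
python3 -c "
from h import *
for u in [(157,196),(192,144)]:
  P=wplane('w11',u,.048);d=P[:2]-[.5163,.2082];a=-.042;c,s=np.cos(a),np.sin(a);print(P,c*d[0]+s*d[1],-s*d[0]+c*d[1])
"
python3 -m handwheel '[[[-0.1,0,1.5],[0,0,0],3.5],[[0,0,2.5],[0,0,0],3.5],[[0,0,2.5],[0,0,0],3.5],[[0,0,2.5],[0,0,0],3.5],[[0,0,2],[0,0,0],3.5],[[0,0,1.2],[0,0,0],3.5],[[0,0,0.6],[0,0,0],3.5],[[0,0,0],[0,0,0],3.5]]'
```

```text
[0.4802281  0.22557714 0.048     ] -0.0367697098830648 0.01584723699134639
[0.53025495 0.18417755 0.048     ] 0.014951293025112857 -0.02341533001153809
clock: 26.85
tcp_pos: [0.4812, 0.1221, 0.029]
tool_rot: [3.141, 0.003, -0.04]
force: [-0.5, 0.9, 0.8]
gripper_width: 0.0441
```

Pod 1 got knocked about 2 cm inside the bay, but it is still standing and well inside. Releasing the third.

```bash
python3 -m handwheel '[[[0,0,0.3],[0,0,0],3.5],[[0,0,0.1],[0,0,0],3.5],[[0,0,0],[0,0,0],5.6],[[0,0,0],[0,0,0],5.6],[[0,0,0],[0,0,0],5.6],[[0,0,-2],[0,0,0],5.6],[[0,0,-4],[0,0,0],5.6],[[0,0,-4],[0,0,0],5.6]]' && python3 -m handwheel '[[[0,0,-4],[0,0,0],7],[[-1.5,0,-4],[0,0,0],7],[[-3,-2,-1],[0,0,0],7],[[-4,-2,0],[0,0,0],7],[[-3,-2,0],[0,0,0],7],[[0,0,0],[0,0,0],7],[[0,0,0],[0,0,0],7],[[0,0,0],[0,0,0],7]]'; python3 -c "
from h import *
wgrab('w12')
fgrab('side','d12');crop('d12','d12c',160,75,320,200,4.7)
"
```

```text
clock: 27.52
tcp_pos: [0.4808, 0.1223, 0.1266]
tool_rot: [3.141, 0.003, -0.039]
force: [0.9, -0.0, -0.0]
gripper_width: 0.0561
clock: 28.18
tcp_pos: [0.3731, 0.1855, 0.2156]
tool_rot: [-3.142, -0.002, -0.038]
force: [-0.3, 0.6, -0.3]
gripper_width: 0.0701
```

View pics/w12.png

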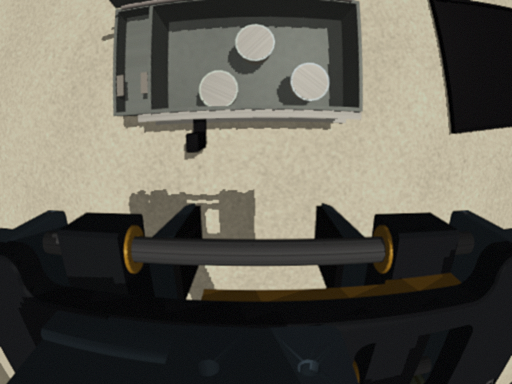

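View pics/d12c.png

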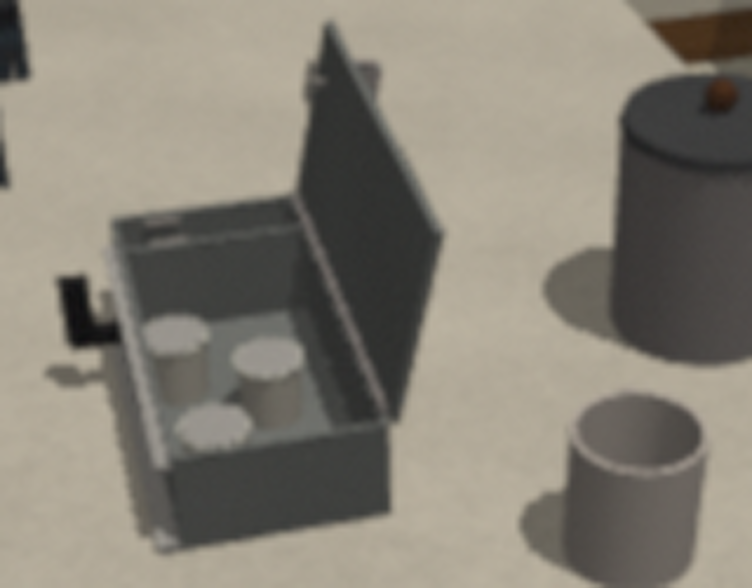

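All three pods stand in the bay and the shutter is shut. Before going behind the lid I'll locate the pot and the mug.

```bash
python3 -c "
from h import *
sa=lambda x,y:(160+x/4.7-.4,75+y/4.7-.4)
print('pot base left/right/bottom',[plane('side',sa(*u),0) for u in [(612,310),(705,362)]])
print('pot top', tri(sa(720,95),(267,282)), [plane('side',sa(715,125),z)[:2] for z in (.12,.15)])
print('mug',plane('side',sa(638,435),.09))
B=[.5163,.2082,-.042]
for a in (1.82,1.57,.9): print(a,box(B,(.065-.13*np.cos(a),0,.07+.13*np.sin(a))))
goto(.665,.20,.25)
"
```

```text
pot base left/right/bottom [array([0.79249487, 0.236107  , 0.        ]), array([0.83024531, 0.15706904, 0.        ])]
pot top (array([0.84485203, 0.21148724, 0.17197697]), np.float64(0.0017396796637370576)) [array([0.87189925, 0.26419261]), array([0.84503073, 0.21206424])]
mug [ 0.70349031 -0.01265128  0.09      ]
1.82 [0.6132766  0.20412459 0.19598419]
1.57 [0.58113925 0.20547515 0.19999996]
0.9 [0.50050465 0.2088638  0.1718325 ]
tool cm [29.07 -2.66 -3.48] yaw turn about tool z None
```

```bash
python3 -m handwheel '[[[0,0,-3],[0,0,0],0],[[1,-0.3,-3],[0,0,0],0],[[3.5,-0.4,0],[0,0,0],0],[[3.5,-0.4,0],[0,0,0],0],[[3.5,-0.4,0],[0,0,0],0],[[3.5,-0.4,0],[0,0,0],0],[[3.5,-0.4,0],[0,0,0],0],[[3.5,-0.4,0],[0,0,0],0]]' && python3 -m handwheel '[[[3.5,0,0],[0,0,0],0],[[2.5,0,0],[0,0,0],0],[[1,0,0],[0,0,0],0],[[0,0,0],[0,0,0],0],[[0,0,0],[0,0,0],0],[[0,0,0],[0,0,0],0],[[0,0,0],[0,0,0],0],[[0,0,0],[0,0,0],0]]'; python3 -c "
from h import *
fgrab('scene','s13');fgrab('side','d13')
goto(.665,.2,.15)
"
```

```text
clock: 28.95
tcp_pos: [0.5961, 0.2025, 0.2743]
tool_rot: [3.141, 0.001, -0.041]
force: [0.4, 0.4, 1.3]
gripper_width: 0.0193
clock: 29.62
tcp_pos: [0.6626, 0.2011, 0.2759]
tool_rot: [-3.141, -0.0, -0.039]
force: [0.8, -0.1, -0.2]
gripper_width: 0.0006
tool cm [ 0.23  0.11 12.59] yaw turn about tool z None
```

View pics/d13.png

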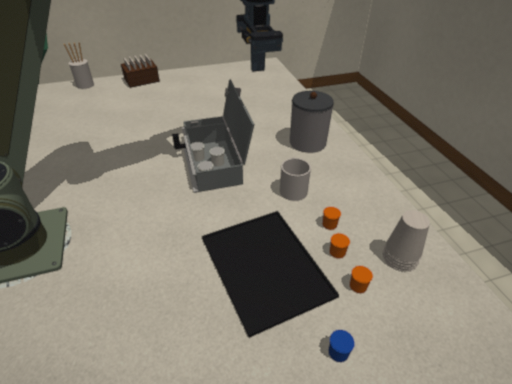

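View pics/s13.png

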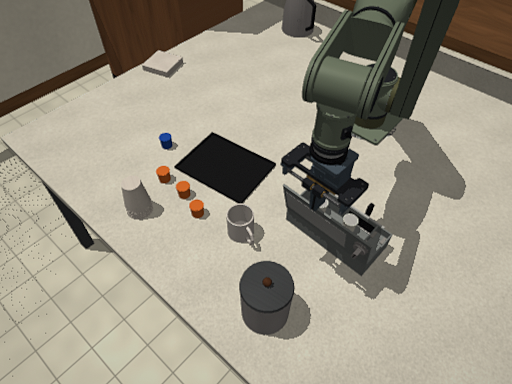

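```bash
python3 -m handwheel '[[[0.3,0,1],[0,0,0],0],[[0,0,2.5],[0,0,0],0],[[0,0,3],[0,0,0],0],[[0,0,3],[0,0,0],0],[[0,0,2],[0,0,0],0],[[0,0,1],[0,0,0],0],[[0,0,0],[0,0,0],0],[[0,0,0],[0,0,0],0]]' && python3 -m handwheel '[[[-0.8,0,0],[0,0,0],0],[[-0.8,0,0],[0,0,0],0],[[-0.8,0,0],[0,0,0],0],[[-0.8,0,0],[0,0,0],0],[[-0.8,0,0],[0,0,0],0],[[-0.8,0,0],[0,0,0],0],[[-0.8,0,0],[0,0,0],0],[[-0.8,0,0],[0,0,0],0]]'
```

```text
clock: 30.38
tcp_pos: [0.6666, 0.2011, 0.1504]
tool_rot: [-3.142, -0.0, -0.039]
force: [-0.2, -0.1, 0.4]
gripper_width: 0.0003
clock: 31.05
tcp_pos: [0.6024, 0.2036, 0.1509]
tool_rot: [-3.141, -0.003, -0.039]
force: [4.3, -0.1, 2.5]
gripper_width: 0.0007
```

```bash
python3 -m handwheel '[[[-0.8,0,0],[0,0,0],0],[[-0.8,0,0],[0,0,0],0],[[-0.8,0,0],[0,0,0],0],[[-0.8,0,0],[0,0,0],0],[[-0.8,0,0],[0,0,0],0],[[-0.8,0,0],[0,0,0],0],[[-0.8,0,0],[0,0,0],0],[[-0.8,0,0],[0,0,0],0]]'; python3 -c "
from h import *
fgrab('side','d14');crop('d14','d14c',150,40,310,200,3.7)
"
```

```text
clock: 31.72
tcp_pos: [0.5369, 0.206, 0.15]
tool_rot: [3.141, 0.002, -0.039]
force: [0.1, 0.5, 0.7]
gripper_width: 0.0002
```

View pics/d14c.png

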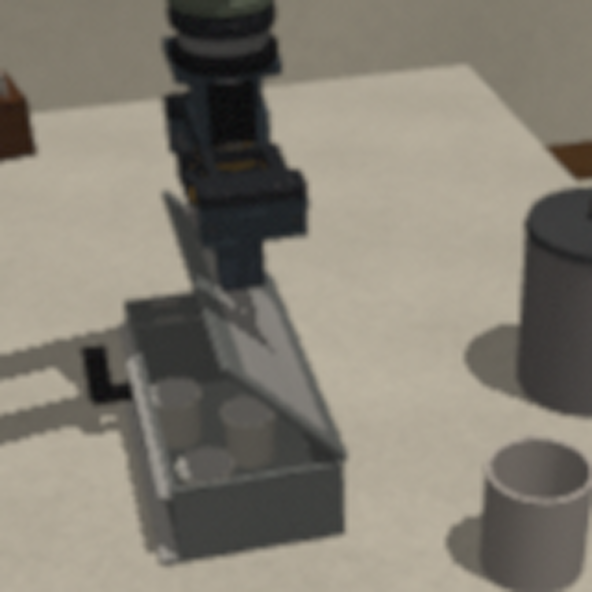

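```bash
python3 -m handwheel '[[[-0.7,0,0],[0,0,0],0],[[-0.7,0,0],[0,0,0],0],[[-0.7,0,0],[0,0,0],0],[[-0.7,0,0],[0,0,0],0],[[-0.7,0,0],[0,0,0],0],[[-0.5,0,0],[0,0,0],0],[[-0.5,0,0],[0,0,0],0],[[-0.5,0,0],[0,0,0],0]]'; python3 -m handwheel '[[[0,0,0],[0,0,0],0],[[0,0,0],[0,0,0],0],[[0,0,0],[0,0,0],0],[[0,0,0],[0,0,0],0],[[0,0,0],[0,0,0],0],[[0,0,0],[0,0,0],0],[[0,0,0],[0,0,0],0],[[0,0,0],[0,0,0],0]]';python3 -c "
from h import *
fgrab('side','d15');crop('d15','d15c',150,40,310,200,3.7)
"
```

```text
clock: 32.43
tcp_pos: [0.488, 0.208, 0.1502]
tool_rot: [3.142, -0.0, -0.039]
force: [-0.4, 0.5, -0.3]
gripper_width: 0.0001
clock: 33.1
tcp_pos: [0.4885, 0.2079, 0.1502]
tool_rot: [3.142, 0.0, -0.039]
force: [0.6, -0.5, 0.0]
gripper_width: -0.0
```

View pics/d15c.png

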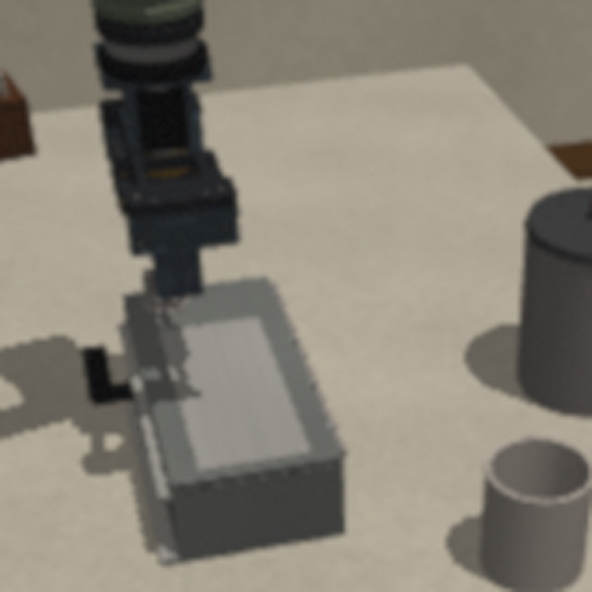

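The lid is down. Now I'll look at the stud.

```bash
python3 -c "
from h import *
P=box([.5163,.2082,-.042],[-.03,.116,0]);print(P, readout.observe()['joint_positions'])
goto(P[0]-.08,P[1],.22)
"
```

```text
[0.49119702 0.32535733 0.        ] [ 3.80842919e-01  3.01025382e-01  1.76307028e+00 -1.04677711e-04
  1.07750756e+00  1.99100540e+00]
tool cm [ -8.19 -11.43  -6.98] yaw turn about tool z None
```

```bash
python3 -m handwheel '[[[0,0,-2],[0,0,0],0],[[-1,-1.5,-2.5],[0,0,0],0],[[-2,-3,-2],[0,0,0],0],[[-2.5,-3.5,-0.5],[0,0,0],0],[[-2,-2.5,0],[0,0,0],0],[[-0.7,-0.9,0],[0,0,0],0],[[0,0,0],[0,0,0],4],[[0,0,0],[0,0,0],4]]' ; python3 -c "
from h import *
wgrab('w16');crop('w16','w16c',150,30,360,190,3.7)
P=box([.5163,.2082,-.042],[-.03,.116,0]);goto(P[0],P[1],.091)
"
```

```text
clock: 33.82
tcp_pos: [0.4118, 0.3235, 0.2197]
tool_rot: [3.14, -0.0, -0.038]
force: [1.0, 0.0, 0.1]
gripper_width: 0.011
tool cm [ 7.88 -0.54 12.87] yaw turn about tool z None
```

View pics/w16c.png

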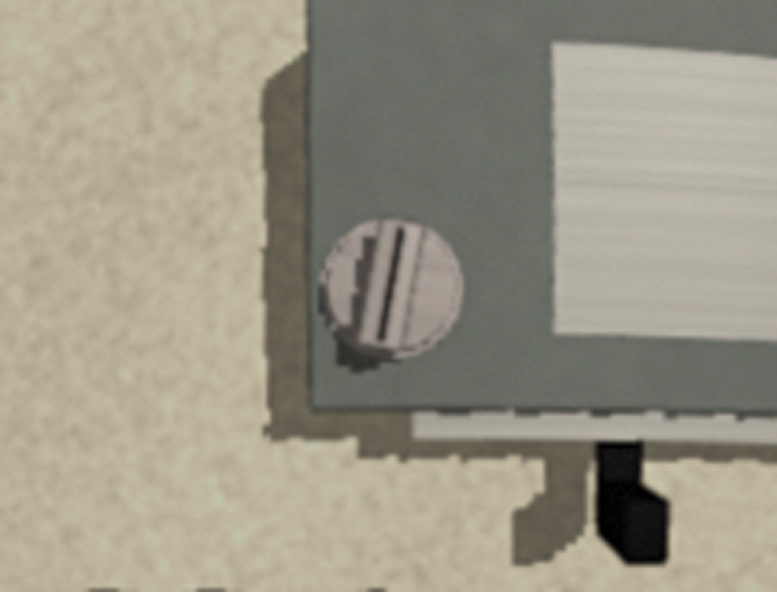

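The wing's slot runs from crop (401,230) to (381,340), so it is slightly rotated from the box's x.

```bash
python3 -c "
from h import *
f=lambda x,y:(150+(x+.5)/3.7-.5,30+(y+.5)/3.7-.5)
a=wplane('w16',f(401,230),.1075);b=wplane('w16',f(381,340),.1075);m=wplane('w16',f(391,284),.1075)
print(a,b,m,'angle',np.arctan2((a-b)[1],(a-b)[0]),np.linalg.norm(a-b))
goto(m[0],m[1],.091)
"
```

```text
[0.50522256 0.321183   0.1075    ] [0.47711143 0.32733051 0.1075    ] [0.4913933  0.32423912 0.1075    ] angle -0.2152965722975194 0.028775470362082244
tool cm [ 7.9  -0.43 12.87] yaw turn about tool z None
```

```bash
for i in 1; do python3 -m handwheel '[[[0,0,0],[0,0,-0.1235],4],[[0,0,0],[0,0,-0.1235],4],[[0,0,0],[0,0,-0.1235],4],[[0,0,0],[0,0,-0.1235],4],[[0,0,0],[0,0,-0.1235],4],[[0,0,0],[0,0,-0.1235],4],[[0,0,0],[0,0,-0.1235],4],[[0,0,0],[0,0,-0.1235],4]]'; done
python3 -m handwheel '[[[0,0,0],[0,0,-0.1235],4],[[0,0,0],[0,0,-0.1235],4],[[0,0,0],[0,0,-0.1235],4],[[0,0,0],[0,0,-0.1235],4],[[0,0,0],[0,0,-0.1235],4],[[0,0,0],[0,0,-0.1235],4],[[0,0,0],[0,0,-0.1235],4],[[0,0,0],[0,0,-0.1235],4]]'
python3 -m handwheel '[[[0,0,0],[0,0,-0.1235],4],[[0,0,0],[0,0,-0.1235],4],[[0,0,0],[0,0,-0.1235],4],[[0,0,0],[0,0,-0.1235],4],[[0,0,0],[0,0,-0.1235],4],[[0,0,0],[0,0,-0.1235],4],[[0,0,0],[0,0,-0.1235],4],[[0,0,0],[0,0,-0.1235],4]]'
python3 -c "
from h import *
goto(.4914,.3245,.091,-.215)
"
```

```text
clock: 34.53
tcp_pos: [0.413, 0.3221, 0.2196]
tool_rot: [3.141, 0.001, 0.952]
force: [0.6, -0.0, 0.5]
gripper_width: 0.0399
clock: 35.2
tcp_pos: [0.413, 0.3221, 0.2197]
tool_rot: [-3.141, 0.001, 1.94]
force: [-0.6, 0.1, -0.1]
gripper_width: 0.0399
clock: 35.87
tcp_pos: [0.413, 0.3221, 0.2196]
tool_rot: [-3.141, 0.0, 2.929]
force: [-0.6, -0.5, -0.3]
gripper_width: 0.0399
tool cm [-7.62  1.89 12.86] yaw turn about tool z 3.144
```

```bash
python3 -m handwheel '[[[-1.6,0.4,0],[0,0,0],4],[[-2,0.5,0],[0,0,0],4],[[-2,0.5,0.5],[0,0,0],4],[[-2,0.5,1.5],[0,0,0],4],[[0,0,2.5],[0,0,0],4],[[0,0,2.5],[0,0,0],4],[[0,0,2],[0,0,0],4],[[0,0,1],[0,0,0],4]]' 25; python3 -c "
from h import *
goto(.4914,.3245,.092,2.927)
wgrab('w17');fgrab('side','d17');crop('d17','d17c',150,40,310,200,3.7)
"
```

```text
clock: 36.53
tcp_pos: [0.4899, 0.3233, 0.1168]
tool_rot: [-3.137, -0.003, 2.922]
force: [-0.3, 0.5, 0.7]
gripper_width: 0.0401
tool cm [-0.12  0.15  2.48] yaw turn about tool z -0.005
```

View pics/d17c.png

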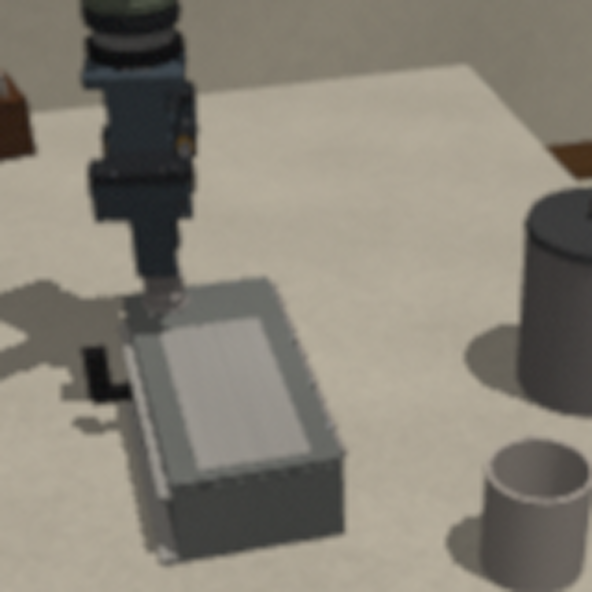

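View pics/w17.png

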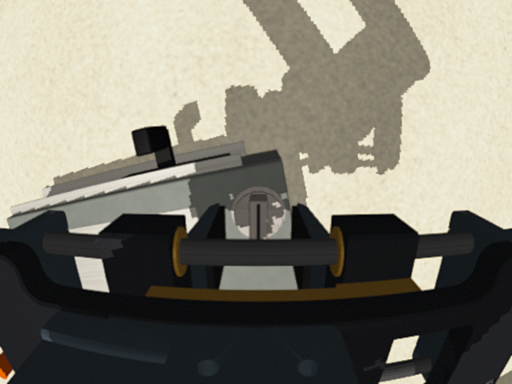

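The slot is aligned with the tool and centred between the fingers at (258,215). Descending and closing.

```bash
python3 -m handwheel '[[[0,0.1,1],[0,0,0],4],[[0,0,0.8],[0,0,0],4],[[0,0,0.4],[0,0,0],4],[[0,0,0],[0,0,0],0.6],[[0,0,0],[0,0,0],0.6],[[0,0,0],[0,0,0],0.6],[[0,0,0],[0,0,0],0.6],[[0,0,0],[0,0,0],0.6]]' 25;python3 -m handwheel '[[[0,0,0],[0,0,0],0.6],[[0,0,0],[0,0,0],0.6],[[0,0,0],[0,0,0],0.6],[[0,0,0],[0,0,0],0.6],[[0,0,0],[0,0,0],0.6],[[0,0,0],[0,0,0],0.6],[[0,0,0],[0,0,0],0.6],[[0,0,0],[0,0,0],0.6]]' 25
```

```text
clock: 37.3
tcp_pos: [0.4898, 0.3236, 0.0983]
tool_rot: [-3.134, 0.0, 2.927]
force: [-1.5, -8.0, 2.9]
gripper_width: 0.0118
clock: 37.97
tcp_pos: [0.4898, 0.3236, 0.0983]
tool_rot: [-3.135, -0.0, 2.926]
force: [-0.2, -8.8, 3.6]
gripper_width: 0.0119
```

```bash
python3 -m handwheel '[[[0,-0.2,0],[0,0,0],0.6],[[0,0,0],[0,0,0.05],0.6],[[0,0,0],[0,0,0.1],0.6],[[0,0,0],[0,0,0.1],0.6],[[0,0,0],[0,0,0.1],0.6],[[0,0,0],[0,0,0.1],0.6],[[0,0,0],[0,0,0.05],0.6],[[0,0,0],[0,0,0],0.6]]' 25
```

```text
clock: 38.63
tcp_pos: [0.49, 0.3238, 0.0983]
tool_rot: [-3.14, 0.002, 2.425]
force: [-0.5, -5.8, 1.5]
gripper_width: 0.0117
```

```bash
python3 -m handwheel '[[[-0.1,-0.1,0],[0,0,0.05],0.6],[[0,0,0],[0,0,0.1],0.6],[[0,0,0],[0,0,0.1],0.6],[[0,0,0],[0,0,0.1],0.6],[[0,0,0],[0,0,0.1],0.6],[[0,0,0],[0,0,0.1],0.6],[[0,0,0],[0,0,0.1],0.6],[[0,0,0],[0,0,0.05],0.6]]' 25;  python3 -m handwheel '[[[0,0,0],[0,0,0.1],0.6],[[0,0,0],[0,0,0.08],0.6],[[0,0,0],[0,0,0],0.6],[[0,0,0],[0,0,0],0.6],[[0,0,0],[0,0,0],0.6],[[0,0,0],[0,0,0],0.6],[[0,0,0],[0,0,0],0.6],[[0,0,0],[0,0,0],0.6]]' 25; python3 -c "
from h import *
print(readout.observe()['torque'],readout.observe()['force'])
fgrab('scene','s18');crop('s18','s18c',275,155,435,275,4.5);wgrab('w18')
"
```

```text
clock: 39.3
tcp_pos: [0.4905, 0.324, 0.0983]
tool_rot: [3.14, -0.001, 1.723]
force: [1.0, -1.3, 0.1]
gripper_width: 0.0115
clock: 39.97
tcp_pos: [0.4907, 0.3239, 0.0983]
tool_rot: [3.14, -0.001, 1.546]
force: [1.5, -0.2, 0.2]
gripper_width: 0.0121
[-0.01620374 -0.60666243 -0.0577359 ] [ 1.53679707 -0.20397267  0.15178358]
```

View pics/s18c.png

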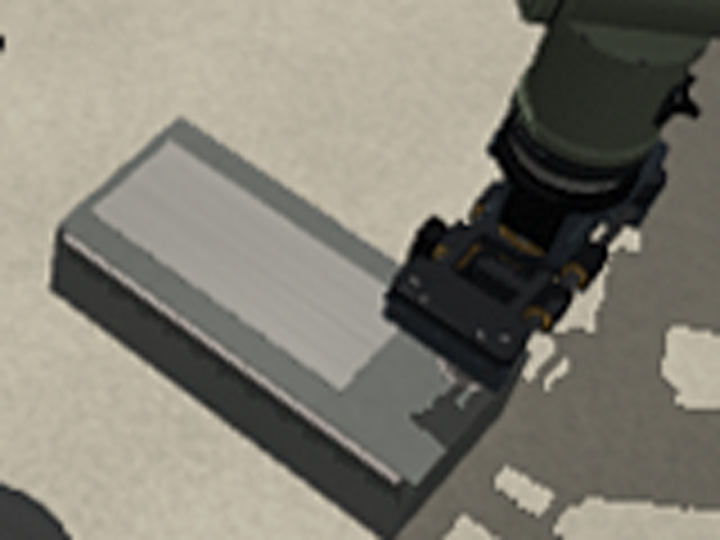

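View pics/w18.png

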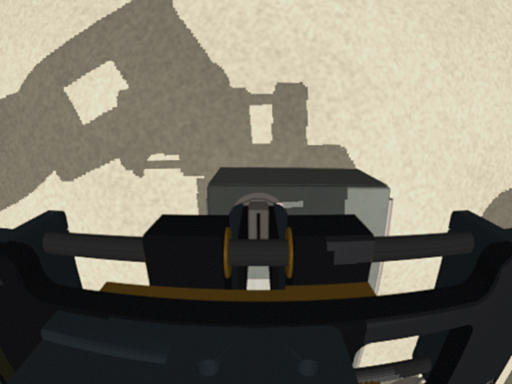

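The stud reads about 1.55 by tool yaw. Pressing down.

```bash
python3 -m handwheel '[[[0,0,0],[0,0,0],0.6],[[0,0,0],[0,0,0],0.6],[[0,0,0.1],[0,0,0],0.6],[[0,0,0.1],[0,0,0],0.6],[[0,0,0.1],[0,0,0],0.6],[[0,0,0.1],[0,0,0],0.6],[[0,0,0],[0,0,0],0.6],[[0,0,0],[0,0,0],0.6]]' 45; python3 -m handwheel '[[[0,0,0.1],[0,0,0],0.6],[[0,0,0.1],[0,0,0],0.6],[[0,0,0],[0,0,0],0.6],[[0,0,0],[0,0,0],0.6],[[0,0,0],[0,0,0],0.6],[[0,0,0],[0,0,0],0.6],[[0,0,0],[0,0,0],0.6],[[0,0,0],[0,0,0],0.6]]' 45
```

```text
clock: 40.73
tcp_pos: [0.4906, 0.3239, 0.094]
tool_rot: [3.141, -0.001, 1.545]
force: [4.5, 1.5, 0.7]
gripper_width: 0.0119
clock: 41.4
tcp_pos: [0.4906, 0.3239, 0.0926]
tool_rot: [3.14, -0.001, 1.545]
force: [4.6, 2.9, 6.0]
gripper_width: 0.0113
```

```bash
python3 -m handwheel '[[[0,0,0.1],[0,0,0],0.6],[[0,0,0.1],[0,0,0],0.6],[[0,0,0],[0,0,0],0.6],[[0,0,0],[0,0,0],0.6],[[0,0,0],[0,0,0],0.6],[[0,0,0],[0,0,0],0.6],[[0,0,0],[0,0,0],0.6],[[0,0,0],[0,0,0],0.6]]' 45; python3 -m handwheel '[[[0,0,-0.2],[0,0,0],0.6],[[0,0,0],[0,0,0],3.5],[[0,0,0],[0,0,0],3.5],[[0,0,0],[0,0,0],3.5],[[0,0,0],[0,0,0],3.5],[[0,0,0],[0,0,0],3.5],[[0,0,0],[0,0,0],3.5],[[0,0,-1],[0,0,0],3.5]]' 20;  python3 -m handwheel '[[[0,0,-3],[0,0,0],3.5],[[0,0,-4],[0,0,0],3.5],[[0,0,-4],[0,0,0],3.5],[[-2,0,-2],[0,0,0],3.5],[[-4,0,0],[0,0,0],3.5],[[-4,0,0],[0,0,0],3.5],[[0,0,0],[0,0,0],3.5],[[0,0,0],[0,0,0],3.5]]'; python3 -c "
from h import *
wgrab('w19');fgrab('side','d19');crop('d19','d19c',170,75,250,175,6);fgrab('scene','s19');crop('s19','s19c',275,155,435,275,4.5)
"
```

```text
clock: 42.07
tcp_pos: [0.4907, 0.3239, 0.0924]
tool_rot: [3.139, -0.001, 1.545]
force: [1.8, 0.3, 14.5]
gripper_width: 0.0117
clock: 42.73
tcp_pos: [0.4885, 0.3226, 0.1002]
tool_rot: [-3.137, 0.003, 1.545]
force: [0.2, -0.2, -0.6]
gripper_width: 0.035
clock: 43.4
tcp_pos: [0.4874, 0.2222, 0.2332]
tool_rot: [3.141, -0.001, 1.542]
force: [0.1, -0.1, 0.2]
gripper_width: 0.0352
```

View pics/w19.png

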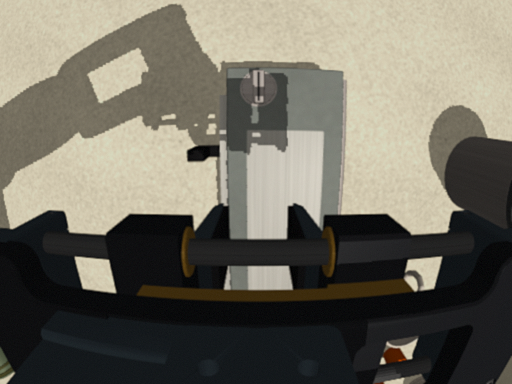

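View pics/s19c.png

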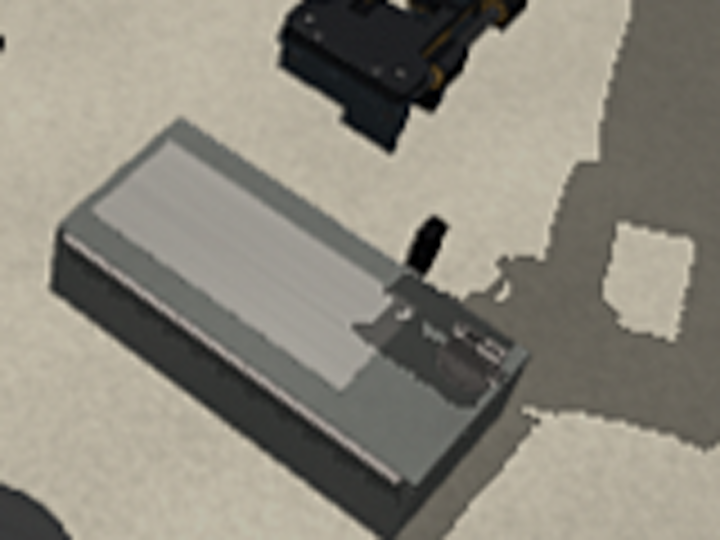

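View pics/d19c.png

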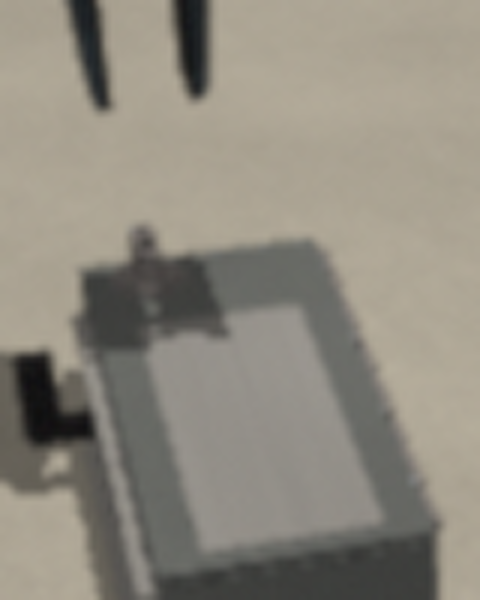

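The wing is along the box's y (258,87) and stopped hard after about 5.9 mm. I'll double-check its height by touching its top with closed fingers.

```bash
python3 -m handwheel '[[[2,0,0],[0,0,0],0],[[4,0,0],[0,0,0],0],[[4,0.2,0],[0,0,0],0],[[0.2,0.2,1],[0,0,0],0],[[0,0,3],[0,0,0],0],[[0,0,3],[0,0,0],0],[[0,0,2.5],[0,0,0],0],[[0,0,1],[0,0,0],0]]' 20; python3 -m handwheel '[[[0,0,1],[0,0,0],0],[[0,0,0.5],[0,0,0],0],[[0,0,0.3],[0,0,0],0],[[0,0,0.2],[0,0,0],0],[[0,0,0],[0,0,0],0],[[0,0,0],[0,0,0],0],[[0,0,0],[0,0,0],0],[[0,0,0],[0,0,0],0]]'
```

```text
clock: 44.22
tcp_pos: [0.4917, 0.3252, 0.1227]
tool_rot: [-3.135, 0.004, 1.547]
force: [-0.5, -0.0, 0.8]
gripper_width: 0.0003
clock: 44.88
tcp_pos: [0.4944, 0.3256, 0.1077]
tool_rot: [3.14, -0.001, 1.545]
force: [0.0, 0.6, -0.2]
gripper_width: 0.0005
```

```bash
python3 -m handwheel '[[[0,0.3,0.2],[0,0,0],0],[[0,0,0.1],[0,0,0],0],[[0,0,0.1],[0,0,0],0],[[0,0,0],[0,0,0],0],[[0,0,0],[0,0,0],0],[[0,0,0],[0,0,0],0],[[0,0,0],[0,0,0],0],[[0,0,0],[0,0,0],0]]';python3 -m handwheel '[[[0,0,0.1],[0,0,0],0],[[0,0,0.1],[0,0,0],0],[[0,0,0.1],[0,0,0],0],[[0,0,0.1],[0,0,0],0],[[0,0,0.1],[0,0,0],0],[[0,0,0],[0,0,0],0],[[0,0,0],[0,0,0],0],[[0,0,0],[0,0,0],0]]'
```

```text
clock: 45.55
tcp_pos: [0.4971, 0.3254, 0.103]
tool_rot: [3.142, 0.0, 1.545]
force: [0.1, 0.7, -0.4]
gripper_width: 0.0004
clock: 46.22
tcp_pos: [0.4975, 0.3256, 0.1013]
tool_rot: [3.139, -0.001, 1.545]
force: [-4.2, -2.8, 16.6]
gripper_width: 0.0004
```

Contact came at 101.3 mm, against 107.5 mm if raised, so the stud is down in its catch. Now to open the shutter by pushing the fin towards −y.

```bash
python3 -m handwheel '[[[0,0,-2],[0,0,0],0],[[0,0,-3],[0,0,0],0],[[0,-1.5,-1],[0,0,0],0],[[-0.8,-2.2,0],[0,0,0],0],[[-1,-2.2,0],[0,0,0],0],[[-0.9,-1.5,0],[0,0,0],0],[[0,-0.4,0],[0,0,0],0],[[0,0,0],[0,0,0],0]]';  python3 -c "
from h import *
goto(.419,.295,.052)
wgrab('w20')"
```

```text
clock: 46.88
tcp_pos: [0.4178, 0.3004, 0.1583]
tool_rot: [3.141, -0.0, 1.545]
force: [0.4, 0.5, 0.3]
gripper_width: 0.0005
tool cm [-0.53  0.14 10.63] yaw turn about tool z None
```

View pics/w20.png

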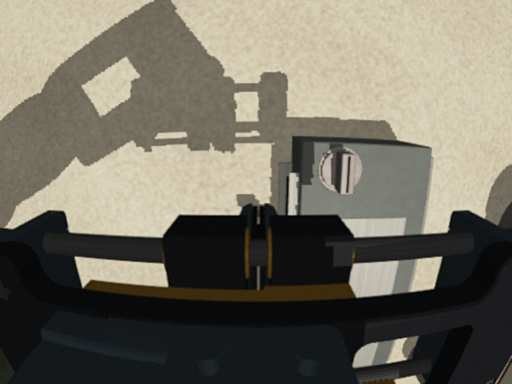

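```bash
python3 -m handwheel '[[[0,0.1,2],[0,0,0],0],[[0,0,3],[0,0,0],0],[[0,0,3],[0,0,0],0],[[0,0,1.6],[0,0,0],0],[[0,0,1],[0,0,0],0],[[-0.5,0,0],[0,0,0],0],[[-0.5,0,0],[0,0,0],0],[[-0.5,0,0],[0,0,0],0]]';  python3 -m handwheel '[[[-0.8,0,0],[0,0,0],0],[[-0.8,0,0],[0,0,0],0],[[-0.8,0,0],[0,0,0],0],[[-0.8,0,0],[0,0,0],0],[[-0.8,0,0],[0,0,0],0],[[-0.8,0,0],[0,0,0],0],[[-0.8,0,0],[0,0,0],0],[[-0.8,0,0],[0,0,0],0]]'; python3 -m handwheel '[[[-0.8,0,0],[0,0,0],0],[[-0.8,0,0],[0,0,0],0],[[-0.5,0,0],[0,0,0],0],[[-0.5,0,0],[0,0,0],0],[[-0.4,0,0],[0,0,0],0],[[-0.3,0,0],[0,0,0],0],[[-0.3,0,0],[0,0,0],0],[[-0.2,0,0],[0,0,0],0]]'
```

```text
clock: 47.6
tcp_pos: [0.4203, 0.2856, 0.053]
tool_rot: [3.14, -0.001, 1.545]
force: [-0.5, -0.3, -0.1]
gripper_width: 0.0006
clock: 48.27
tcp_pos: [0.4174, 0.2206, 0.0521]
tool_rot: [3.141, -0.0, 1.545]
force: [0.4, 2.3, 0.9]
gripper_width: 0.0003
clock: 48.93
tcp_pos: [0.416, 0.1831, 0.0519]
tool_rot: [-3.141, 0.0, 1.545]
force: [-0.3, 1.7, 1.4]
gripper_width: 0.0002
```

```bash
python3 -m handwheel '[[[-0.2,0,0],[0,0,0],0],[[-0.2,0,0],[0,0,0],0],[[-0.2,0,0],[0,0,0],0],[[-0.2,0,0],[0,0,0],0],[[-0.2,0,0],[0,0,0],0],[[-0.2,0,0],[0,0,0],0],[[0,0,0],[0,0,0],0],[[0,0,0],[0,0,0],0]]'
```

```text
clock: 49.6
tcp_pos: [0.4158, 0.1718, 0.0519]
tool_rot: [-3.141, -0.001, 1.544]
force: [-1.2, 4.2, 0.1]
gripper_width: 0.0004
```

```bash
python3 -m handwheel '[[[-0.1,0,0],[0,0,0],0],[[-0.1,0,0],[0,0,0],0],[[-0.1,0,0],[0,0,0],0],[[-0.1,0,0],[0,0,0],0],[[0,0,0],[0,0,0],0],[[0,0,0],[0,0,0],0],[[0,0,0],[0,0,0],0],[[0,0,0],[0,0,0],0]]'
```

```text
clock: 50.27
tcp_pos: [0.416, 0.1716, 0.0521]
tool_rot: [3.141, -0.008, 1.54]
force: [-3.9, 19.9, -2.1]
gripper_width: 0.0007
```

The end stop is firm, with 20 N and no further travel. Backing off, rising and checking.

```bash
python3 -m handwheel '[[[0.5,0,0],[0,0,0],0],[[1,0,0],[0,0,0],0],[[1,0,0],[0,0,0],0],[[0,0,-2],[0,0,0],0],[[0,0,-4],[0,0,0],0],[[0,-1,-4],[0,0,0],0],[[0,-3,-4],[0,0,0],0],[[0,-3,-2],[0,0,0],0]]'; python3 -m handwheel '[[[-2,0,0],[0,0,0],0],[[-4,0,0],[0,0,0],0],[[-4,0,0],[0,0,0],0],[[-4,0,0],[0,0,0],0],[[-4,0,0],[0,0,0],0],[[-2,0,0],[0,0,0],0],[[0,0,0],[0,0,0],0],[[0,0,0],[0,0,0],0]]'
python3 -c "
from h import *
wgrab('w21');fgrab('side','d21');crop('d21','d21c',150,75,310,200,4.5);fgrab('scene','s21');crop('s21','s21c',200,155,430,295,3.3)
"
```

```text
clock: 50.93
tcp_pos: [0.3537, 0.1952, 0.209]
tool_rot: [3.135, -0.002, 1.544]
force: [0.2, 0.8, 0.2]
gripper_width: 0.0003
clock: 51.6
tcp_pos: [0.3466, -0.0066, 0.2055]
tool_rot: [3.141, 0.0, 1.542]
force: [0.3, 0.9, 0.7]
gripper_width: 0.0002
```

View pics/s21c.png

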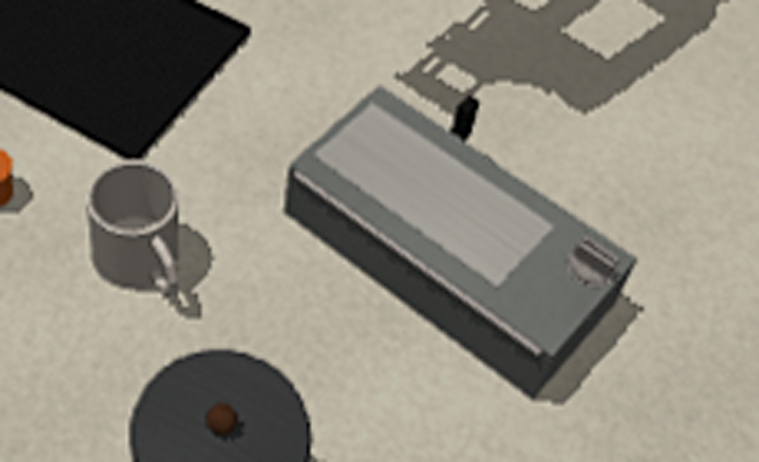

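View pics/d21c.png

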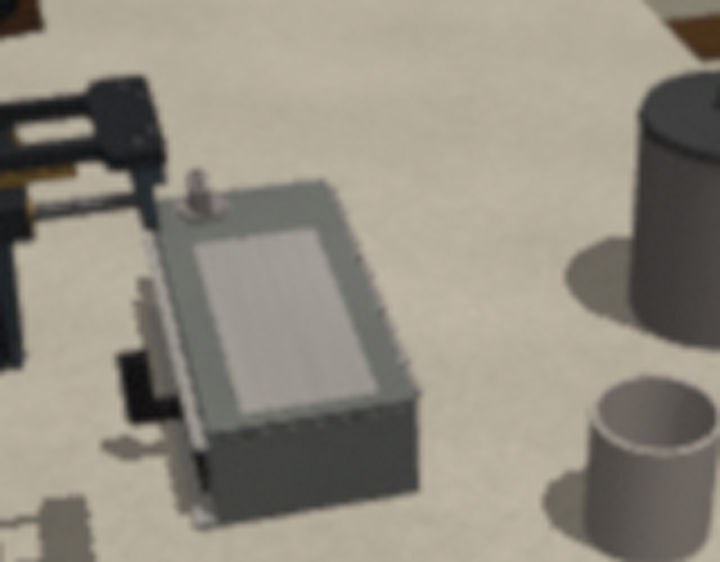

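View pics/w21.png

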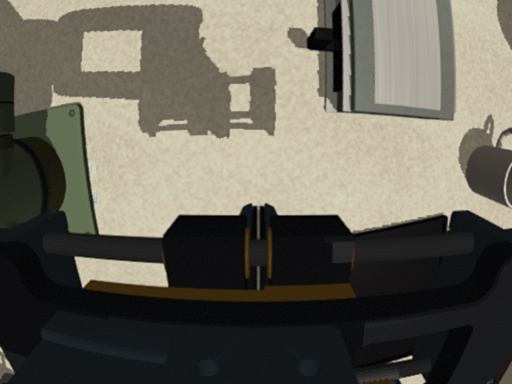

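```bash
python3 -c "
from h import *
a=plane('scene',(200+468/3.3,155+101/3.3),.085);b=plane('scene',(275+436/4.5,155+222/4.5),.085);print(a,b,np.linalg.norm(a-b))
s=readout.observe();print(s['force'],s['tcp_pos'])"
```

```text
[0.41468061 0.14832699 0.085     ] [0.41538855 0.25443204 0.085     ] 0.10610741007660529
[-0.22781009 -0.0933492   0.26285016] [ 0.34658706 -0.00509529  0.20534798]
```

The fin moved 106 mm by picture (±2) against a nominal 105, so the shutter is fully open. The lid is flat, the stud is down and the mug hasn't moved.

```bash
python3 -c "
from bench import job_done
print(job_done())"
```

```text
the job is handed in; nothing more can be done
None
```

The pod box is refilled, locked and open for the guests, and I handed the job in at about 52 s of the 210 s allowed. `job_done()` reports no verdict, so the results below come from my own checks.

- **Shutter shut first:** I slid it until it met its end stop. The jaws were pushed open against the stop there, peaking at about 30 N, so I backed off and re-gripped. A later picture showed the outlet fully covered.
- **Pods:** I put all three white pods from the tray into the bay. One shifted about 2 cm inside the bay after I placed it. All three were seen standing well inside the walls before I closed the lid, and the lid hides them since then.
- **Lid:** I pushed it forward from behind and it fell shut. The pictures show it lying flat.
- **Stud:** I turned it to about 1.55 rad and pressed it down. It stopped hard after about 5.9 mm. Touching its top with closed fingers met contact at 101.3 mm, against 107.5 mm when raised, so it is down in its catch.
- **Shutter open at the end:** I pushed it to its stop at about 20 N. The fin had moved 106 mm in the picture and about 104 mm by arm position, against a nominal 105 mm.
- **Mug:** it looks unmoved in the pictures. The arm was clear of everything at hand-in.

No last check failed. The two shutter travel figures differ by 2 mm, which is within the camera error.

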